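# Transfer a row of filled bottles to the dispatch carrier in order

### The arm

A 7-joint arm with a two-finger parallel gripper is mounted at the origin on the work surface. World frame = base frame: x ahead of the robot, y to its left, z up, the work surface at z = 0. Lengths are in m, angles in rad, forces in N, time in s.
With the tool pointing down it reaches from about 0.425 to 0.875 m from the base axis. Payload 9.9 kg.
Tool frame: the origin (TCP) lies midway between the tips of the shut fingers; the grasp point (between the pads) lies 19 mm behind it; x points along the fingers, z is the direction in which the jaws open and shut, and the axes are right-handed (so a half turn about x gives the same grasp; the last joint's range is limited). The gripper opens to 85 mm and grips with 20 to 120 N. Pads are 22 mm wide; open, the fingers measure 114 mm over their backs; the gripper's body (76 mm by 85 mm) begins 54 mm behind the grasp point. The pads swing forward as they close: fully open they stand 13 mm farther back than shut.
Start: joints at [1.26, 0.576, 0.025, 1.437, -0.015, 1.129, -0.057], TCP at [0.152, -0.658, 0.231] pointing down, gripper open.
Joint ranges: [-2.76, 2.76], [-0.34, 2.15], [-1.52, 1.57], [0.19, 2.46], [-1.09, 4.23], [0.17, 1.99], [-2.82, 2.82]. Speed limits (rad/s): [2.22, 2.22, 3.01, 3.01, 3.14, 3.14, 3.14].

### API

Orientations are given as a unit quaternion [w, x, y, z].
In Python, from station import robot, capture, job gives the robot as it stands.
- The arm moves only by the tool drive_tool, never from a script. Its argument "series" is a list of rows, each an object of numbers: "grip": the closure in counts, from 0 (fully open) to 255 (shut); "x", "y", "z": the shift along the tool's x, y, z scaled (see below); "twist": the turn about the tool's x scaled (see below). A call has 1 to 20 rows; each row shifts and turns the pose as measured when the row begins, along the tool's axes as they then stand; what a row does not reach is not made up. The controller multiplies each number of a shift by 2.5 cm and each number of a turn by 8 degrees. A row lasts 1/10 s, in which the tool goes at most 50 mm and 8.59 degrees, less where a joint would pass 70% of its speed; a pose out of reach is approached as far as the arm can. A call with a number of a shift or a turn outside -1 to 1 is refused whole. A call with a gripper value outside its range is refused whole. The fingers move at their own pace and stop on an object; "newtons" is the grip in N (left out, the last holds). Time passes only in rows, so rows that do not move let the fingers close. It gives the time, the measured TCP pose, the force and the opening at its end, in the units of the state.
- robot.observe(): the state, without advancing time (a new reading comes with each control period).
- capture(name): name is "scene" or "top" or "wrist"; returns a dict with "frame" (480x640x3 uint8, red, green, blue), "intrinsics" (3x3 intrinsics, pixels), "dist_coeffs" ([k1, k2, p1, p2, k3] as OpenCV has them; the pictures are not rectified), "origin" and "rotation" of the camera in the world. Camera axes: x right, y up, looking along -z (the intrinsics and any distortion apply to the point x, -y, -z); pixel columns grow to the right and rows downward; lengths in m; the calibration is good to about 2 mm. A picture is of the moment at which its call begins. There is no depth.
- job.close_job(): hands the job in, once; it reports no verdict.
The state is a dict: "clock": time; "joints": joint angles; "dq": joint speeds; "tau": joint torques, N m; "tool_pos": TCP position; "tool_rot": TCP orientation; "contact_force": force on the tool from outside, world axes, zero at the start; "ft_torque": the same for the moment, N m; "opening": opening from 0.0 (shut) to 1.0 (fully open).
Only numpy, scipy, OpenCV 4.12 (cv2) and the standard library are available. Lean on these libraries where they do the work, as an engineer would, in place of code of your own. Each camera call takes 0.05 s, during which the arm holds its last target.

### The job

Move the four bottles from the trays on the plywood board into the four wells of the blue carrier, one to a well, keeping their order counted from the black loop handles: the bottle nearest the board's handle goes into the well nearest the carrier's handle, the next beside it, and so on along the row. Keep the bottles upright on the way and set each one down on the floor of its well rather than dropping it. Leave the tape roll and the small carton between the two rows where they are.

Things in the scene. Friction and masses are not known exactly. Their poses are not given: they have to be found in the camera images.
- slim_bottle: Slim round white plastic bottle with a narrow black cap, filled, about 0.12 kg. Body 38 mm across and straight up to 92 mm, cap 24 mm across, 112 mm tall in all. Origin at the centre of its underside, z up.
- wide_jar: Wide low round white plastic jar with a black lid as wide as itself, about 0.15 kg. 50 mm across, 80 mm tall, straight sides. Origin at the centre of its underside, z up.
- square_bottle: Square white plastic bottle with a black cap, about 0.16 kg. Body 42 x 42 mm, straight up to 86 mm, cap 30 mm across, 99 mm tall in all. Origin at the centre of its underside, z up. x and y square to its sides.
- flat_flask: Flat rectangular white plastic flask with a small black cap, about 0.14 kg. Body 52 mm along its x by 30 mm along its y, straight up to 90 mm, cap 22 mm across, 104 mm tall in all. Origin at the centre of its underside, z up.
- tray_a: Small grey tray in which the slim bottle stands at the start, 69 x 72 mm and 14 mm high, walls and floor 3 mm thick, fixed; one of four alike in a row, 72 mm apart, on a 15 mm thick plywood board. The order of the four trays changes from start to start. Origin at the centre of its underside, 15 mm above the table; x runs along the row towards the end of the board that bears a black loop handle (handle top 53 mm above the table, 156 mm from the middle of the row), z up.
- tray_b: Small grey tray in which the wide jar stands at the start, 69 x 72 mm and 14 mm high, walls and floor 3 mm thick, fixed; one of four alike in a row, 72 mm apart, on a 15 mm thick plywood board. The order of the four trays changes from start to start. Origin at the centre of its underside, 15 mm above the table; x runs along the row towards the end of the board that bears a black loop handle (handle top 53 mm above the table, 156 mm from the middle of the row), z up.
- tray_c: Small grey tray in which the square bottle stands at the start, 69 x 72 mm and 14 mm high, walls and floor 3 mm thick, fixed; one of four alike in a row, 72 mm apart, on a 15 mm thick plywood board. The order of the four trays changes from start to start. Origin at the centre of its underside, 15 mm above the table; x runs along the row towards the end of the board that bears a black loop handle (handle top 53 mm above the table, 156 mm from the middle of the row), z up.
- tray_d: Small grey tray in which the flat flask stands at the start, 69 x 72 mm and 14 mm high, walls and floor 3 mm thick, fixed; one of four alike in a row, 72 mm apart, on a 15 mm thick plywood board. The order of the four trays changes from start to start. Origin at the centre of its underside, 15 mm above the table; x runs along the row towards the end of the board that bears a black loop handle (handle top 53 mm above the table, 156 mm from the middle of the row), z up.
- carrier: Blue plastic carrier, fixed, 336 mm long (x), 80 mm wide (y), with a row of four equal open wells along its x, centred at x = -108, -36, +36 and +108 mm, y = 0. Each well is 66 mm along x by 67 mm along y; its floor lies 8 mm above the origin, and the walls round it end 22 mm above the origin. Origin at the centre of its underside, on the table, z up.
- carrier_handle: Black loop handle fixed to one end of the carrier (either end, it changes from start to start); it stands across the row, 157 mm from the carrier's middle, its top 52 mm above the table. Origin at the centre of its underside, 8 mm above the table.
- tape_roll: Bystander, leave alone: roll of amber packing tape, 90 mm across, 48 mm high, lying flat. Origin at the centre of its underside.
- small_carton: Bystander, leave alone: closed brown carton with a pale tape strip, 60 mm along its x, 70 mm along its y, 50 mm high. Origin at the centre of its underside.
Things that resemble listed ones, but are neither listed nor needed, are in the scene too. Leave any turquoise or yellow look-alike of the square_bottle alone.

How it is judged:
By the outcome, as a careful person would: the job done as asked, in the order asked, and still so for the second after the job is handed in, with the robot touching nothing.
It also fails if it takes over 118 s, if anything falls off the work surface, if the arm or the gripper's body presses on something with over 40 N, if the wrist force passes 120 N, or if a joint passes its speed limit or range.

## Working session

There is one attempt and no reset: what is moved stays moved. The work goes in short steps, Python scripts to look and compute and a tool call to move; the robot and the scene stay as the last step left them, time stands still between calls to the robot, and variables do not carry over. Pictures are saved under pics/ and viewed, and the job is handed in when it is done.

Besides the shell and the picture viewer there is one more tool, called after "Call:" as name([rows], argument=value, ...), one row to a line, values as JSON. drive_tool: Moves the arm, as the interface text tells. Its arguments: {"type":"object","properties":{"series":{"type":"array"},"newtons":{"type":"number"}},"required":["series"]}

```bash
mkdir -p pics; ls
python3 - <<'E'
from station import robot,capture
import cv2,pickle
d={}
for n in("scene","top","wrist"):
    c=capture(n);d[n]=c
    cv2.imwrite(f"pics/{n}0.png",c["frame"][:,:,::-1])
    print(n,c["origin"],c["rotation"],c["intrinsics"],c["dist_coeffs"])
pickle.dump(d,open("c0.pkl","wb"))
print(robot.observe())
E
```

```text
pics
scene [ 1.23787022 -0.06902952  0.59327796] [0.68140876 0.34271741 0.2798963  0.58299652] [[544.90289496   0.         317.85414267]
 [  0.         544.90289496 236.12448994]
 [  0.           0.           1.        ]] [-0.0248435  0.         0.         0.         0.       ]
top [0.36134457 0.03427525 0.89619812] [-0.70054871 -0.07397908  0.05136309  0.70789861] [[520.79750183   0.         321.44668953]
 [  0.         520.79750183 233.03150274]
 [  0.           0.           1.        ]] [-0.11365747  0.          0.          0.          0.        ]
wrist [ 0.21644351 -0.64223043  0.37314329] [ 0.77561859 -0.10385254  0.08417487 -0.61688333] [[339.7050479    0.         321.30154197]
 [  0.         339.7050479  241.60271507]
 [  0.           0.           1.        ]] [-0.01804816  0.          0.          0.          0.        ]
{'clock': 0.15, 'joints': array([ 1.26018835,  0.57634762,  0.02486659,  1.4377035 , -0.01501007,
        1.12901748, -0.05651377]), 'dq': array([ 0.00119366, -0.00290676,  0.00034898, -0.00430742, -0.00067116,
       -0.00130877,  0.00050612]), 'tau': array([ 3.80169033e-03, -7.66262412e+01,  2.25329317e+00, -2.86178970e+01,
        1.56648969e-02,  9.86116327e-03,  3.28034082e-05]), 'tool_pos': array([ 0.15171217, -0.65737536,  0.23063936]), 'tool_rot': array([ 0.5529981 ,  0.4404742 ,  0.55373936, -0.43994125]), 'contact_force': array([ 0.64228951, -0.49422639,  0.467938  ]), 'ft_torque': array([0.0175533 , 0.01269737, 0.01070508]), 'opening': 0.9948036376694295}
```

View pics/scene0.png

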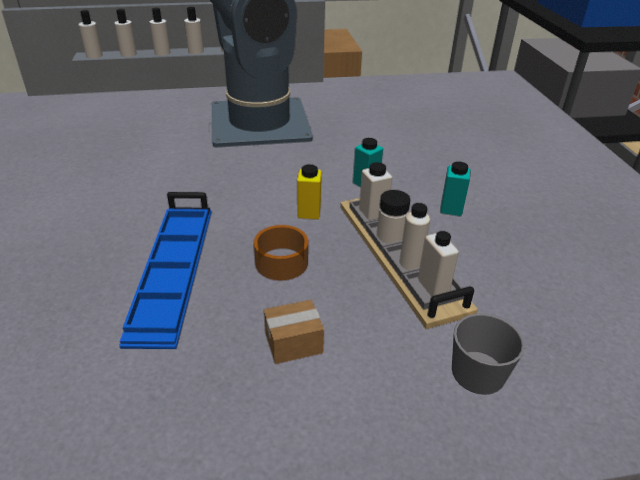

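View pics/top0.png

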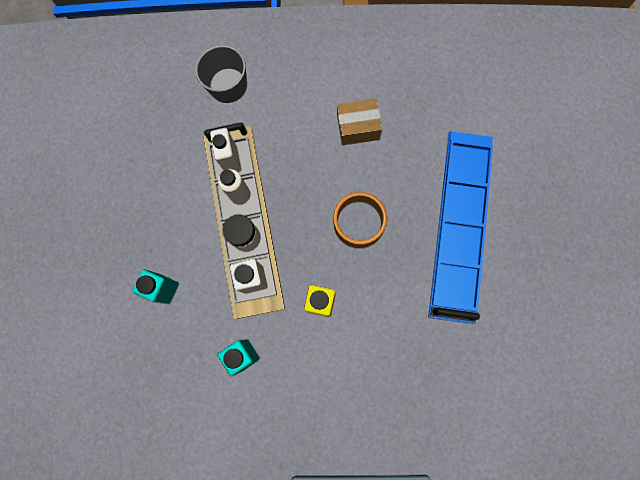

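View pics/wrist0.png

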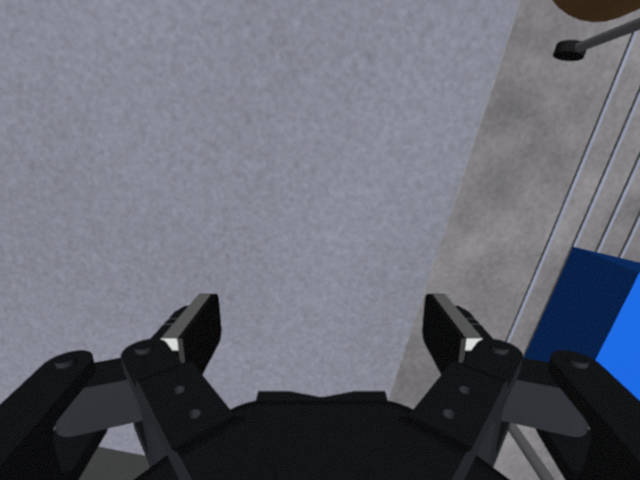

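The flask is nearest the board handle, at the far end. The carrier handle is at the near end. So the order is flask to the near well, then slim, jar and square outward. Next I'll zoom in and measure.

```bash
cat > h.py <<'E'
import numpy as np,cv2
from scipy.spatial.transform import Rotation as R
def rot(q): return R.from_quat(np.roll(q,-1)).as_matrix()
def ray(c,uv):
    uv=np.atleast_2d(np.array(uv,float))
    p=cv2.undistortPoints(uv[:,None],c["intrinsics"],np.array(c["dist_coeffs"]))[:,0]
    d=np.c_[p[:,0],-p[:,1],-np.ones(len(p))]@rot(np.array(c["rotation"])).T
    return np.array(c["origin"]),d
def plane(c,uv,z):
    o,d=ray(c,uv); t=(z-o[2])/d[:,2]; return o+t[:,None]*d
def proj(c,P):
    q=(np.atleast_2d(P)-c["origin"])@rot(np.array(c["rotation"]))
    q=q*[1,-1,-1]
    return cv2.projectPoints(q,np.zeros(3),np.zeros(3),c["intrinsics"],np.array(c["dist_coeffs"]))[0][:,0]
E
python3 - <<'E'
from h import *;import pickle
d=pickle.load(open("c0.pkl","rb"))
t=d["top"]["frame"][:,:,::-1]; s=d["scene"]["frame"][:,:,::-1]
cv2.imwrite("pics/tz.png",cv2.resize(t[115:325,190:300],None,fx=2.85,fy=2.85,interpolation=cv2.INTER_CUBIC))
cv2.imwrite("pics/cz.png",cv2.resize(t[120:330,420:500],None,fx=2.85,fy=2.85,interpolation=cv2.INTER_CUBIC))
cv2.imwrite("pics/sz.png",cv2.resize(s[150:330,335:485],None,fx=3.3,fy=3.3,interpolation=cv2.INTER_CUBIC))
f=d["top"]["frame"].astype(int)
m=((f[...,2]>150)&(f[...,0]<90)).astype(np.uint8);m[:,:400]=0;m[:100]=0
cs,_=cv2.findContours(m,0,2);k=max(cs,key=cv2.contourArea)
r=cv2.minAreaRect(k);print(r);b=cv2.boxPoints(r);print(b);print(plane(d["top"],b,0.022))
E
```

```text
((462.1232604980469, 227.12124633789062), (47.64363479614258, 188.74427795410156), 6.161478042602539)
[[428.31    318.39142]
 [448.5681  130.73743]
 [495.93652 135.85107]
 [475.6784  323.50507]]
[[ 0.37209144 -0.11456379  0.022     ]
 [ 0.69975956 -0.16531609  0.022     ]
 [ 0.68961047 -0.24970207  0.022     ]
 [ 0.36226261 -0.19339013  0.022     ]]
```

View pics/tz.png

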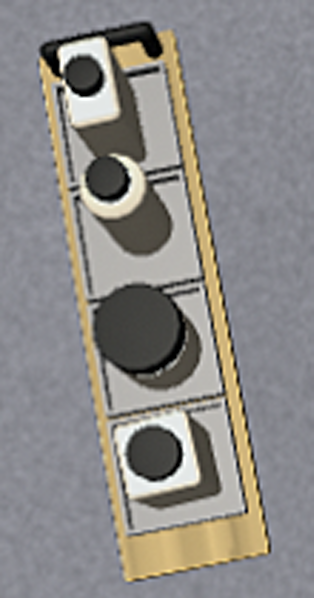

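View pics/cz.png

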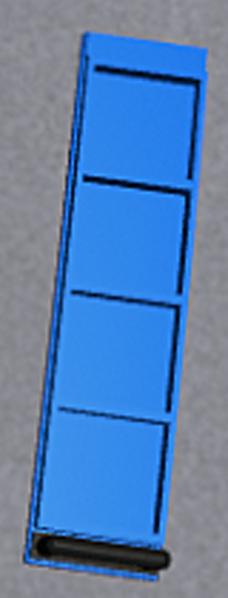

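View pics/sz.png

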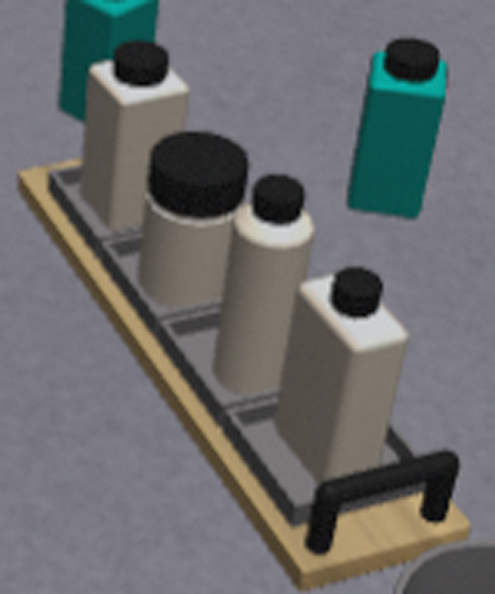

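Run:
```python
from h import *;import pickle
d=pickle.load(open("c0.pkl","rb"));T=d["top"];S=d["scene"]
np.set_printoptions(precision=4,suppress=True)
cv=lambda p,o,s:(np.array(p,float)+.5)/s-.5+o
P=plane(T,cv([(200,79),(190,189),(180,304),(170,421),(95,66),(83,176),(71,291),(58,407)],(420,120),2.85),.022)
# carrier local: +x away from robot
L=np.array([(x+33,y) for y in(-33.5,33.5) for x in(108,36,-36,-108)])/1000
Pc=P[:,:2].mean(0);Lc=L.mean(0)
H=(L-Lc).T@(P[:,:2]-Pc);a=np.arctan2(H[0,1]-H[1,0],H[0,0]+H[1,1])
Rm=np.array([[np.cos(a),-np.sin(a)],[np.sin(a),np.cos(a)]]);t=Pc-Rm@Lc
print("carrier",t,np.degrees(a),"res",((L@Rm.T+t-P[:,:2])*1000).round(1).tolist())
for x in(-.108,-.036,.036,.108):print("well",Rm@[x,0]+t)
for n,p,z in(("flask",(84,75),.122),("slim",(108,177),.130),("jar",(138,327),.098),("sq",(155,453),.117)):
    print(n,plane(T,cv(p,(190,115),2.85),z)[0])
for n,p,z in(("flask",(357,284),.122),("slim",(279,186),.130),("jar",(199,157),.098),("sq",(141,58),.117)):
    print("scene",n,plane(S,cv(p,(335,150),3.3),z)[0])
for n,q,z in(("flaskbody",[(61,42),(107,35),(121,112),(79,126)],.108),("sqbody",[(113,422),(183,408),(201,486),(130,504)],.104),("board",[(40,56),(175,31),(270,550),(127,580)],.015)):
    p=plane(T,cv(q,(190,115),2.85),z);e=np.roll(p,-1,0)-p
    print(n,p[:,:2].tolist(),np.hypot(e[:,0],e[:,1]),np.degrees(np.arctan2(e[:,1],e[:,0])))
```

```text
carrier [ 0.5338 -0.1826] -8.729537186432843 res [[0.0, -0.1], [-0.6, -0.6], [-0.5, -0.6], [-1.2, 0.1], [1.3, 0.9], [0.7, 0.3], [0.9, 0.1], [-0.4, -0.1]]
well [ 0.4271 -0.1662]
well [ 0.4982 -0.1771]
well [ 0.5694 -0.1881]
well [ 0.6406 -0.199 ]
flask [0.6507 0.2197 0.122 ]
slim [0.5891 0.2026 0.13  ]
jar [0.5123 0.1905 0.098 ]
sq [0.4405 0.1763 0.117 ]
scene flask [0.657  0.2177 0.122 ]
scene slim [0.5907 0.2026 0.13  ]
scene jar [0.5155 0.1893 0.098 ]
scene sq [0.4478 0.175  0.117 ]
flaskbody [[0.6762435586559015, 0.23705808198054548], [0.6796827066424436, 0.2105848206761387], [0.6334030151160841, 0.20113050829881826], [0.6257502889751106, 0.22481839517473257]] [0.0267 0.0472 0.0249 0.052 ] [ -82.5981 -168.4541  107.9038   13.6258]
sqbody [[0.4588883226370927, 0.20198696969502603], [0.466154944302205, 0.16377531765523728], [0.4238596111060555, 0.15347473463915673], [0.41444747758348965, 0.1918225003037847]] [0.0389 0.0435 0.0395 0.0456] [ -79.2328 -166.3127  103.7902   12.883 ]
board [[0.7043396233642816, 0.2742284531902697], [0.7187004228872464, 0.18775426084035157], [0.39267249601914433, 0.1253952976456173], [0.3753619730433812, 0.21057479036296317]] [0.0877 0.3319 0.0869 0.3351] [ -80.5709 -169.1719  101.4874   10.9508]
```

```bash
cat >> h.py <<'E'
def st(show=True):
    from station import robot
    o=robot.observe();M=rot(o["tool_rot"]);p=np.array(o["tool_pos"])
    yaw=np.degrees(np.arctan2(M[1,2],M[0,2]))
    if show: print("t",round(o["clock"],2),"p",p.round(4),"xdir",M[:,0].round(3),"jaw",round(yaw%180,1),"y",M[:,1].round(3),"z",M[:,2].round(3),"F",np.round(o["contact_force"],1),"open",round(o["opening"],3),"j",np.round(o["joints"],2))
    return p,M,yaw
def plan(target,jaw=None,n=None,p=None,M=None):
    """straight line + twist; print per-row tool numbers"""
    if p is None: p,M,_=st()
    yaw=np.degrees(np.arctan2(M[1,2],M[0,2]))
    D=np.array(target)-p
    tw=0
    if jaw is not None: tw=-((jaw-yaw+90)%180-90)
    nn=n or int(np.ceil(max(np.linalg.norm(D)/.0249,abs(tw)/8)))
    print("n",nn,"D",D.round(4),"twist",round(tw,1))
    for i in range(nn):
        Mi=M@R.from_euler('x',np.radians(tw*i/nn)).as_matrix()
        print((Mi.T@(D/nn)/.025).round(2).tolist(),"tw",round(tw/nn/8,2))
    return np.array(target),M@R.from_euler('x',np.radians(tw)).as_matrix()
E
python3 -c "
from h import *
a,b=plan([.45,-.35,.23],102)
"
```

```text
t 0.15 p [ 0.1517 -0.6574  0.2306] xdir [-0.     0.001 -1.   ] jaw 103.0 y [ 0.974  0.225 -0.   ] z [ 0.225 -0.974 -0.001] F [ 0.6 -0.5  0.5] open 0.995 j [ 1.26  0.58  0.02  1.44 -0.02  1.13 -0.06]
n 18 D [ 0.2983  0.3074 -0.0006] twist 1.0
[0.0, 0.8, -0.52] tw 0.01
[0.0, 0.8, -0.52] tw 0.01
[0.0, 0.8, -0.52] tw 0.01
[0.0, 0.8, -0.52] tw 0.01
[0.0, 0.8, -0.52] tw 0.01
[0.0, 0.8, -0.52] tw 0.01
[0.0, 0.8, -0.52] tw 0.01
[0.0, 0.8, -0.52] tw 0.01
[0.0, 0.8, -0.52] tw 0.01
[0.0, 0.79, -0.52] tw 0.01
[0.0, 0.79, -0.52] tw 0.01
[0.0, 0.79, -0.52] tw 0.01
[0.0, 0.79, -0.53] tw 0.01
[0.0, 0.79, -0.53] tw 0.01
[0.0, 0.79, -0.53] tw 0.01
[0.0, 0.79, -0.53] tw 0.01
[0.0, 0.79, -0.53] tw 0.01
[0.0, 0.79, -0.53] tw 0.01
```

Call:
drive_tool([
  {"grip": 0, "y": 0.8, "z": -0.52},
  {"y": 0.8, "z": -0.52},
  {"y": 0.8, "z": -0.52},
  {"y": 0.8, "z": -0.52},
  {"y": 0.8, "z": -0.52},
  {"y": 0.8, "z": -0.52},
  {"y": 0.8, "z": -0.52},
  {"y": 0.8, "z": -0.52},
  {"y": 0.8, "z": -0.52},
  {"y": 0.8, "z": -0.52},
  {"y": 0.8, "z": -0.52},
  {"y": 0.8, "z": -0.52},
  {"y": 0.8, "z": -0.52},
  {"y": 0.8, "z": -0.52},
  {"y": 0.8, "z": -0.52},
  {"y": 0.8, "z": -0.52},
  {"y": 0.8, "z": -0.52},
  {"y": 0.8, "z": -0.52},
])

```text
invalid input
```

```bash
python3 -c "
from h import *
a,b=plan([.645,.21,.23],102)
"|head -4
```

```text
t 0.15 p [ 0.1517 -0.6574  0.2306] xdir [-0.     0.001 -1.   ] jaw 103.0 y [ 0.974  0.225 -0.   ] z [ 0.225 -0.974 -0.001] F [ 0.6 -0.5  0.5] open 0.995 j [ 1.26  0.58  0.02  1.44 -0.02  1.13 -0.06]
n 41 D [ 4.933e-01  8.674e-01 -6.000e-04] twist 1.0
[0.0, 0.66, -0.72] tw 0.0
[0.0, 0.66, -0.72] tw 0.0
```

Call:
drive_tool([
  {"grip": 0, "x": 0, "y": 0.8, "z": -0.52, "twist": 0},
  {"grip": 0, "x": 0, "y": 0.8, "z": -0.52, "twist": 0},
  {"grip": 0, "x": 0, "y": 0.8, "z": -0.52, "twist": 0},
  {"grip": 0, "x": 0, "y": 0.8, "z": -0.52, "twist": 0},
  {"grip": 0, "x": 0, "y": 0.8, "z": -0.52, "twist": 0},
  {"grip": 0, "x": 0, "y": 0.8, "z": -0.52, "twist": 0},
  {"grip": 0, "x": 0, "y": 0.8, "z": -0.52, "twist": 0},
  {"grip": 0, "x": 0, "y": 0.8, "z": -0.52, "twist": 0},
  {"grip": 0, "x": 0, "y": 0.8, "z": -0.52, "twist": 0},
  {"grip": 0, "x": 0, "y": 0.8, "z": -0.52, "twist": 0},
  {"grip": 0, "x": 0, "y": 0.8, "z": -0.52, "twist": 0},
  {"grip": 0, "x": 0, "y": 0.8, "z": -0.52, "twist": 0},
  {"grip": 0, "x": 0, "y": 0.8, "z": -0.52, "twist": 0},
  {"grip": 0, "x": 0, "y": 0.8, "z": -0.52, "twist": 0},
  {"grip": 0, "x": 0, "y": 0.8, "z": -0.52, "twist": 0},
  {"grip": 0, "x": 0, "y": 0.8, "z": -0.52, "twist": 0},
  {"grip": 0, "x": 0, "y": 0.8, "z": -0.52, "twist": 0},
  {"grip": 0, "x": 0, "y": 0.8, "z": -0.52, "twist": 0},
], newtons=40)

```text
clock: 1.95
tool_pos: [0.4563, -0.3373, 0.2257]
tool_rot: [0.548, 0.443, 0.555, -0.442]
contact_force: [1.3, -0.2, -0.3]
opening: 0.994
```

```bash
python3 -c "
from h import *
a,b=plan([.645,.21,.23],102)
"|head -4
```

```text
t 1.95 p [ 0.4563 -0.3373  0.2257] xdir [-0.008  0.007 -1.   ] jaw 102.6 y [ 0.976  0.218 -0.006] z [ 0.218 -0.976 -0.009] F [ 1.3 -0.2 -0.3] open 0.994 j [ 0.58  0.43 -0.03  1.73  0.01  1.   -0.81]
n 24 D [0.1887 0.5473 0.0043] twist 0.6
[-0.0, 0.51, -0.82] tw 0.0
[-0.0, 0.51, -0.82] tw 0.0
```

Call:
drive_tool([
  {"grip": 0, "x": 0, "y": 0.51, "z": -0.82, "twist": 0},
  {"grip": 0, "x": 0, "y": 0.51, "z": -0.82, "twist": 0},
  {"grip": 0, "x": 0, "y": 0.51, "z": -0.82, "twist": 0},
  {"grip": 0, "x": 0, "y": 0.51, "z": -0.82, "twist": 0},
  {"grip": 0, "x": 0, "y": 0.51, "z": -0.82, "twist": 0},
  {"grip": 0, "x": 0, "y": 0.51, "z": -0.82, "twist": 0},
  {"grip": 0, "x": 0, "y": 0.51, "z": -0.82, "twist": 0},
  {"grip": 0, "x": 0, "y": 0.51, "z": -0.82, "twist": 0},
  {"grip": 0, "x": 0, "y": 0.51, "z": -0.82, "twist": 0},
  {"grip": 0, "x": 0, "y": 0.51, "z": -0.82, "twist": 0},
  {"grip": 0, "x": 0, "y": 0.51, "z": -0.82, "twist": 0},
  {"grip": 0, "x": 0, "y": 0.51, "z": -0.82, "twist": 0},
  {"grip": 0, "x": 0, "y": 0.51, "z": -0.82, "twist": 0},
  {"grip": 0, "x": 0, "y": 0.51, "z": -0.82, "twist": 0},
  {"grip": 0, "x": 0, "y": 0.51, "z": -0.82, "twist": 0},
  {"grip": 0, "x": 0, "y": 0.51, "z": -0.82, "twist": 0},
  {"grip": 0, "x": 0, "y": 0.51, "z": -0.82, "twist": 0},
  {"grip": 0, "x": 0, "y": 0.51, "z": -0.82, "twist": 0},
  {"grip": 0, "x": 0, "y": 0.51, "z": -0.82, "twist": 0},
  {"grip": 0, "x": 0, "y": 0.51, "z": -0.82, "twist": 0},
])

```text
clock: 3.95
tool_pos: [0.6193, 0.1377, 0.2236]
tool_rot: [0.546, 0.441, 0.558, -0.444]
contact_force: [0.2, -0.1, -0.9]
opening: 1.003
```

```bash
python3 -c "
from h import *
a,b=plan([.6507,.2197,.20],102)
from station import capture
import pickle
c=capture('wrist');pickle.dump(c,open('w1.pkl','wb'));cv2.imwrite('pics/w1.png',c['frame'][:,:,::-1])
"|head -4
```

```text
t 3.95 p [0.6193 0.1377 0.2236] xdir [-0.015  0.007 -1.   ] jaw 102.6 y [ 0.976  0.217 -0.014] z [ 0.217 -0.976 -0.011] F [ 0.2 -0.1 -0.9] open 1.003 j [-0.22  0.53 -0.11  1.55  0.05  1.08 -1.69]
n 4 D [ 0.0314  0.082  -0.0236] twist 0.6
[0.24, 0.49, -0.73] tw 0.02
[0.24, 0.49, -0.73] tw 0.02
```

View pics/w1.png

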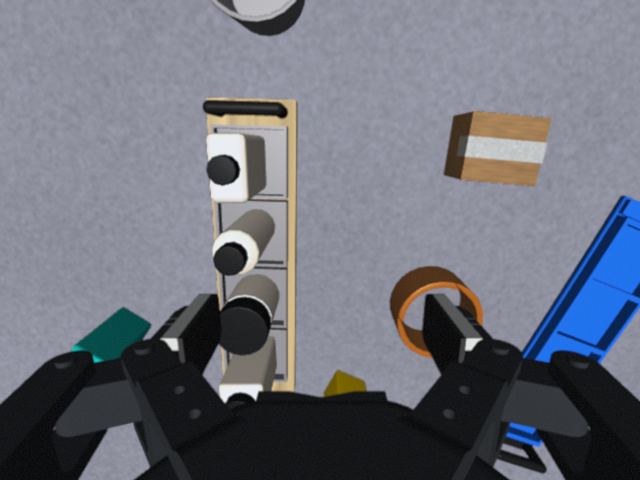

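```bash
python3 -c "
from h import *
import pickle
np.set_printoptions(precision=4,suppress=True)
c=pickle.load(open('w1.pkl','rb'));print(c['origin'])
for n,p,z in(('flask',(222.5,170),.122),('slim',(230.5,259),.130),('jar',(248,322),.098)):print(n,plane(c,p,z)[0])
for q,z in(([(208,136),(213,200)],.108),([(246,133),(250,199)],.108),([(207,110),(224,390)],.015),([(297,110),(294,380)],.015)):
  p=plane(c,q,z);e=p[0]-p[1];print(p.tolist(),np.degrees(np.arctan2(e[1],e[0])),np.hypot(e[0],e[1]))
cv2.imwrite('pics/w1z.png',cv2.resize(c['frame'][90:400,190:310,::-1],None,fx=1.9,fy=1.9))
"
```

```text
[0.6863 0.1514 0.3653]
flask [0.653  0.2184 0.122 ]
slim [0.5916 0.2015 0.13  ]
jar [0.5237 0.1847 0.098 ]
[[0.6729942921457923, 0.23604854827034547, 0.10799999999999998], [0.6271032100534593, 0.2262433308299191, 0.10799999999999998]] 12.060629672458468 0.04692689745401131
[[0.6810073029241969, 0.20921385473517498, 0.10799999999999998], [0.6340611605800052, 0.1985896186449522, 0.10799999999999998]] 12.751635409549756 0.048133301086689464
[[0.6921105968799639, 0.27076150643207025, 0.015000000000000013], [0.37281881873990774, 0.20947458395933394, 0.015000000000000013]] 10.865566058215945 0.3251204799055544
[[0.710829891837268, 0.18510278488493792, 0.015000000000000013], [0.4072229132769505, 0.12764832188665678, 0.015000000000000013]] 10.715911482527266 0.30899548985211084
```

Call:
drive_tool([
  {"grip": 0, "x": 0, "y": 0.5, "z": -0.73, "twist": 0},
  {"grip": 0, "x": 0, "y": 0.5, "z": -0.73, "twist": 0},
  {"grip": 0, "x": 0.3, "y": 0.5, "z": -0.73, "twist": 0},
  {"grip": 0, "x": 0.3, "y": 0.5, "z": -0.73, "twist": 0},
  {"grip": 0, "x": 0, "y": 0, "z": 0, "twist": 0},
])

```text
clock: 4.5
tool_pos: [0.6523, 0.23, 0.2064]
tool_rot: [0.546, 0.439, 0.56, -0.442]
contact_force: [-0.6, 0.2, 0.5]
opening: 1.001
```

```bash
python3 -c "
from h import *
a,b=plan([.652,.219,.074],102.4)
"|head -4
```

```text
t 4.5 p [0.6523 0.23   0.2064] xdir [-0.018  0.01  -1.   ] jaw 102.9 y [ 0.974  0.224 -0.015] z [ 0.224 -0.975 -0.014] F [-0.6  0.2  0.5] open 1.001 j [-0.33  0.63 -0.11  1.4   0.06  1.13 -1.8 ]
n 6 D [-0.0003 -0.011  -0.1324] twist 0.5
[0.88, -0.0, 0.08] tw 0.01
[0.88, -0.0, 0.08] tw 0.01
```

Call:
drive_tool([
  {"grip": 0, "x": 0, "y": 0, "z": 0.4, "twist": 0},
  {"grip": 0, "x": 0.88, "y": 0, "z": 0, "twist": 0},
  {"grip": 0, "x": 0.88, "y": 0, "z": 0, "twist": 0},
  {"grip": 0, "x": 0.88, "y": 0, "z": 0, "twist": 0},
  {"grip": 0, "x": 0.8, "y": 0, "z": 0, "twist": 0},
  {"grip": 0, "x": 0.8, "y": 0, "z": 0, "twist": 0},
  {"grip": 0, "x": 0, "y": 0, "z": 0, "twist": 0},
])

```text
clock: 5.2
tool_pos: [0.6545, 0.207, 0.0989]
tool_rot: [0.546, 0.441, 0.556, -0.445]
contact_force: [-1.3, -0.3, -0.4]
opening: 1.001
```

```bash
python3 -c "
from h import *
a,b=plan([.652,.219,.074],102.4)
"|head -4
```

```text
t 5.2 p [0.6545 0.207  0.0989] xdir [-0.015  0.004 -1.   ] jaw 102.4 y [ 0.976  0.216 -0.014] z [ 0.215 -0.976 -0.008] F [-1.3 -0.3 -0.4] open 1.001 j [-0.31  0.72 -0.11  1.54  0.08  0.9  -1.79]
n 2 D [-0.0025  0.012  -0.0249] twist 0.0
[0.5, 0.01, -0.24] tw 0.0
[0.5, 0.01, -0.24] tw 0.0
```

Call:
drive_tool([
  {"grip": 0, "x": 0.5, "y": 0, "z": -0.25, "twist": 0},
  {"grip": 0, "x": 0.5, "y": 0, "z": 0, "twist": 0},
  {"grip": 0, "x": 0, "y": 0, "z": 0, "twist": 0},
])

```text
clock: 5.5
tool_pos: [0.6542, 0.2108, 0.0747]
tool_rot: [0.546, 0.442, 0.555, -0.445]
contact_force: [-0.1, -0.5, 0.8]
opening: 0.998
```

```bash
python3 -c "
from h import *
a,b=plan([.652,.219,.074],102.4)
from station import robot;print(robot.observe()['dq'].round(3))
"|head -5
```

```text
t 5.5 p [0.6542 0.2108 0.0747] xdir [-0.012  0.004 -1.   ] jaw 102.3 y [ 0.977  0.213 -0.011] z [ 0.213 -0.977 -0.007] F [-0.1 -0.5  0.8] open 0.998 j [-0.32  0.75 -0.1   1.56  0.08  0.85 -1.8 ]
n 1 D [-0.0022  0.0082 -0.0007] twist -0.1
[0.03, -0.02, -0.34] tw -0.02
[-0.005 -0.021 -0.007 -0.016 -0.007  0.013  0.002]
```

Call:
drive_tool([
  {"grip": 0, "x": 0, "y": 0, "z": -0.33, "twist": 0},
  {"grip": 0, "x": 0, "y": 0, "z": 0, "twist": 0},
  {"grip": 0, "x": 0, "y": 0, "z": 0, "twist": 0},
])

```text
clock: 5.8
tool_pos: [0.6529, 0.2202, 0.076]
tool_rot: [0.547, 0.443, 0.555, -0.444]
contact_force: [0.8, -0.5, 0.7]
opening: 0.998
```

```bash
python3 -c "
from h import *
a,b=plan([.652,.219,.074],102.4)
from station import robot,capture;print(robot.observe()['dq'].round(3))
c=capture('wrist');cv2.imwrite('pics/w2.png',c['frame'][:,:,::-1])
"|head -5
```

```text
t 5.8 p [0.6529 0.2202 0.076 ] xdir [-0.01   0.005 -1.   ] jaw 102.3 y [ 0.977  0.213 -0.009] z [ 0.213 -0.977 -0.007] F [ 0.8 -0.5  0.7] open 0.998 j [-0.33  0.75 -0.1   1.55  0.08  0.86 -1.81]
n 1 D [-0.0009 -0.0012 -0.002 ] twist -0.1
[0.08, -0.05, 0.04] tw -0.01
[-0.013 -0.004 -0.009 -0.006 -0.008  0.001 -0.001]
```

View pics/w2.png

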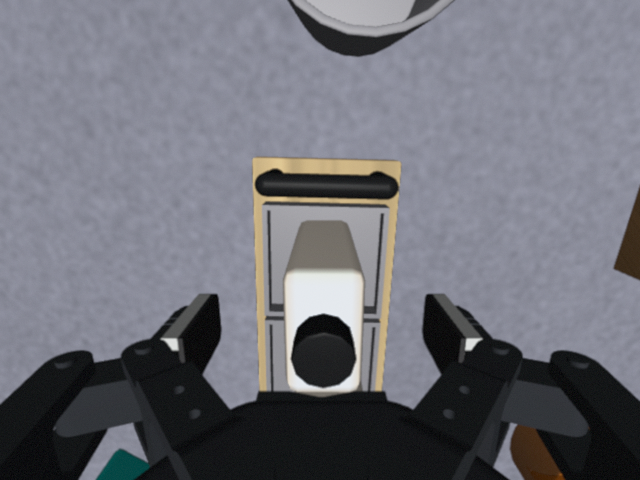

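The flask is centred between the pads: cap at (323,350), pads at 219 and 425. Closing.

Call:
drive_tool([
  {"grip": 255, "x": 0, "y": 0, "z": 0, "twist": 0},
  {"grip": 255, "x": 0, "y": 0, "z": 0, "twist": 0},
  {"grip": 255, "x": 0, "y": 0, "z": 0, "twist": 0},
  {"grip": 255, "x": 0, "y": 0, "z": 0, "twist": 0},
  {"grip": 255, "x": 0, "y": 0, "z": 0, "twist": 0},
  {"grip": 255, "x": 0, "y": 0, "z": 0, "twist": 0},
  {"grip": 255, "x": 0, "y": 0, "z": 0, "twist": 0},
  {"grip": 255, "x": 0, "y": 0, "z": 0, "twist": 0},
  {"grip": 255, "x": 0, "y": 0, "z": 0, "twist": 0},
], newtons=40)

```text
clock: 6.75
tool_pos: [0.6534, 0.2207, 0.0771]
tool_rot: [0.547, 0.443, 0.555, -0.444]
contact_force: [0.3, -0.2, 0.0]
opening: 0.344
```

```bash
python3 -c "
from h import *
st()
from station import robot,capture
c=capture('wrist');cv2.imwrite('pics/w3.png',c['frame'][:,:,::-1])
"|head -5
```

```text
t 6.75 p [0.6534 0.2207 0.0771] xdir [-0.009  0.006 -1.   ] jaw 102.3 y [ 0.977  0.213 -0.008] z [ 0.213 -0.977 -0.008] F [ 0.3 -0.2  0. ] open 0.344 j [-0.33  0.75 -0.1   1.55  0.08  0.86 -1.81]
```

View pics/w3.png

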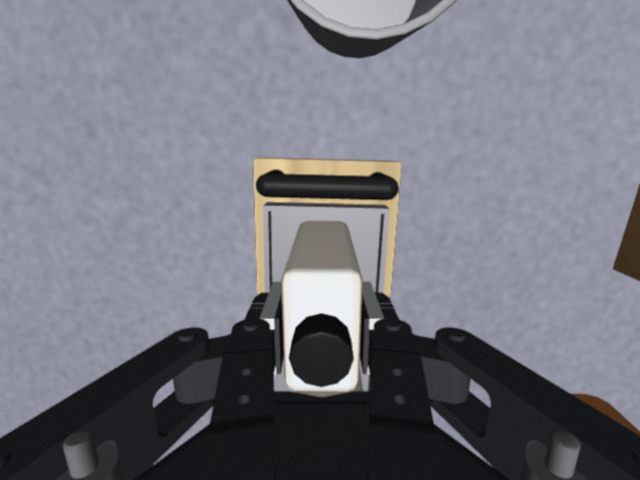

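Call:
drive_tool([
  {"grip": 255, "x": -0.5, "y": 0, "z": 0, "twist": 0},
  {"grip": 255, "x": -0.9, "y": 0, "z": 0, "twist": 0},
  {"grip": 255, "x": -1, "y": 0, "z": 0, "twist": 0},
  {"grip": 255, "x": -1, "y": 0, "z": 0, "twist": 0},
  {"grip": 255, "x": -1, "y": 0, "z": 0, "twist": 0},
  {"grip": 255, "x": -1, "y": 0, "z": 0, "twist": 0},
  {"grip": 255, "x": -0.6, "y": 0, "z": 0, "twist": 0},
])

```text
clock: 7.5
tool_pos: [0.6526, 0.2184, 0.2334]
tool_rot: [0.546, 0.441, 0.556, -0.446]
contact_force: [0.3, 0.1, -2.0]
opening: 0.348
```

```bash
python3 -c "
from h import *
plan([.4271,-.1662,.22],81.3,n=19)
"
```

```text
t 7.5 p [0.6526 0.2184 0.2334] xdir [-0.016  0.003 -1.   ] jaw 102.3 y [ 0.977  0.213 -0.015] z [ 0.213 -0.977 -0.006] F [ 0.3  0.1 -2. ] open 0.348 j [-0.33  0.6  -0.11  1.38  0.06  1.18 -1.79]
n 19 D [-0.2255 -0.3846 -0.0134] twist 21.0
[0.03, -0.64, 0.69] tw 0.14
[0.03, -0.62, 0.7] tw 0.14
[0.03, -0.61, 0.71] tw 0.14
[0.03, -0.59, 0.73] tw 0.14
[0.03, -0.58, 0.74] tw 0.14
[0.03, -0.57, 0.75] tw 0.14
[0.03, -0.55, 0.76] tw 0.14
[0.03, -0.54, 0.77] tw 0.14
[0.03, -0.52, 0.78] tw 0.14
[0.03, -0.51, 0.79] tw 0.14
[0.03, -0.49, 0.8] tw 0.14
[0.03, -0.48, 0.81] tw 0.14
[0.03, -0.46, 0.82] tw 0.14
[0.03, -0.44, 0.83] tw 0.14
[0.03, -0.43, 0.83] tw 0.14
[0.03, -0.41, 0.84] tw 0.14
[0.03, -0.4, 0.85] tw 0.14
[0.03, -0.38, 0.86] tw 0.14
[0.03, -0.36, 0.87] tw 0.14
```

Call:
drive_tool([
  {"grip": 255, "x": 0, "y": -0.4, "z": 0.4, "twist": 0.1},
  {"grip": 255, "x": 0, "y": -0.62, "z": 0.7, "twist": 0.14},
  {"grip": 255, "x": 0, "y": -0.61, "z": 0.71, "twist": 0.14},
  {"grip": 255, "x": 0, "y": -0.6, "z": 0.73, "twist": 0.14},
  {"grip": 255, "x": 0, "y": -0.58, "z": 0.74, "twist": 0.14},
  {"grip": 255, "x": 0, "y": -0.57, "z": 0.75, "twist": 0.14},
  {"grip": 255, "x": 0, "y": -0.55, "z": 0.76, "twist": 0.14},
  {"grip": 255, "x": 0, "y": -0.54, "z": 0.77, "twist": 0.14},
  {"grip": 255, "x": 0, "y": -0.52, "z": 0.78, "twist": 0.14},
  {"grip": 255, "x": 0, "y": -0.5, "z": 0.79, "twist": 0.14},
  {"grip": 255, "x": 0, "y": -0.49, "z": 0.8, "twist": 0.14},
  {"grip": 255, "x": 0, "y": -0.48, "z": 0.81, "twist": 0.14},
  {"grip": 255, "x": 0, "y": -0.46, "z": 0.82, "twist": 0.14},
  {"grip": 255, "x": 0, "y": -0.44, "z": 0.83, "twist": 0.14},
  {"grip": 255, "x": 0, "y": -0.43, "z": 0.83, "twist": 0.14},
  {"grip": 255, "x": 0, "y": -0.4, "z": 0.84, "twist": 0.14},
  {"grip": 255, "x": 0, "y": -0.4, "z": 0.85, "twist": 0.14},
  {"grip": 255, "x": 0, "y": -0.3, "z": 0.6, "twist": 0.1},
  {"grip": 255, "x": 0, "y": -0.1, "z": 0.3, "twist": 0},
  {"grip": 255, "x": 0, "y": 0, "z": 0, "twist": 0},
])

```text
clock: 9.5
tool_pos: [0.4323, -0.1513, 0.2511]
tool_rot: [0.462, 0.535, 0.466, -0.532]
contact_force: [0.0, 0.6, -2.1]
opening: 0.346
```

```bash
python3 -c "
from h import *
plan([.4271,-.1662,.11],81.3)
"
```

```text
t 9.5 p [ 0.4323 -0.1513  0.2511] xdir [ 0.001  0.007 -1.   ] jaw 82.0 y [ 0.99  -0.139 -0.   ] z [-0.139 -0.99  -0.007] F [ 0.   0.6 -2.1] open 0.346 j [ 0.2   0.23  0.05  1.95 -0.02  0.96 -1.45]
n 6 D [-0.0052 -0.0149 -0.1411] twist 0.7
[0.94, -0.02, 0.11] tw 0.01
[0.94, -0.02, 0.11] tw 0.01
[0.94, -0.02, 0.11] tw 0.01
[0.94, -0.02, 0.11] tw 0.01
[0.94, -0.02, 0.11] tw 0.01
[0.94, -0.02, 0.11] tw 0.01
```

Call:
drive_tool([
  {"grip": 255, "x": 0.5, "y": 0, "z": 0.25, "twist": 0.1},
  {"grip": 255, "x": 0.9, "y": 0, "z": 0.25, "twist": 0},
  {"grip": 255, "x": 0.9, "y": 0, "z": 0, "twist": 0},
  {"grip": 255, "x": 0.9, "y": 0, "z": 0, "twist": 0},
  {"grip": 255, "x": 0.9, "y": 0, "z": 0, "twist": 0},
  {"grip": 255, "x": 0.5, "y": 0, "z": 0, "twist": 0},
  {"grip": 255, "x": 0, "y": 0, "z": 0, "twist": 0},
  {"grip": 255, "x": 0, "y": 0, "z": 0, "twist": 0},
])

```text
clock: 10.3
tool_pos: [0.4386, -0.1556, 0.1336]
tool_rot: [0.463, 0.538, 0.465, -0.529]
contact_force: [-0.1, 0.3, -1.0]
opening: 0.348
```

```bash
python3 -c "
from h import *
plan([.4271,-.1662,.067],81.3)
from station import robot,capture
import pickle
c=capture('wrist');cv2.imwrite('pics/w4.png',c['frame'][:,:,::-1])
pickle.dump(c,open('w4.pkl','wb'))
for y in (-.036,.108,-.108):0
a=np.radians(-8.73);X=np.array([np.cos(a),np.sin(a)]);Y=np.array([-X[1],X[0]])
t=np.array([.5338,-.1826])
im=c['frame'][:,:,::-1].copy()
for x in(-108,-36,36,108):
  q=[(*(t+(x+i)/1000*X+j/1000*Y),.022) for i,j in((-33,-33.5),(33,-33.5),(33,33.5),(-33,33.5))]
  cv2.polylines(im,[proj(c,np.array(q)).round().astype(int)],1,(0,0,255),1)
cv2.imwrite('pics/w4o.png',im)
"
```

```text
t 10.3 p [ 0.4386 -0.1556  0.1336] xdir [ 0.008  0.01  -1.   ] jaw 82.0 y [ 0.99  -0.14   0.006] z [-0.14  -0.99  -0.011] F [-0.1  0.3 -1. ] open 0.348 j [ 0.22  0.4   0.04  2.1  -0.05  0.64 -1.42]
n 3 D [-0.0115 -0.0106 -0.0666] twist 0.7
[0.89, -0.14, 0.17] tw 0.03
[0.89, -0.14, 0.17] tw 0.03
[0.89, -0.14, 0.17] tw 0.03
```

View pics/w4o.png

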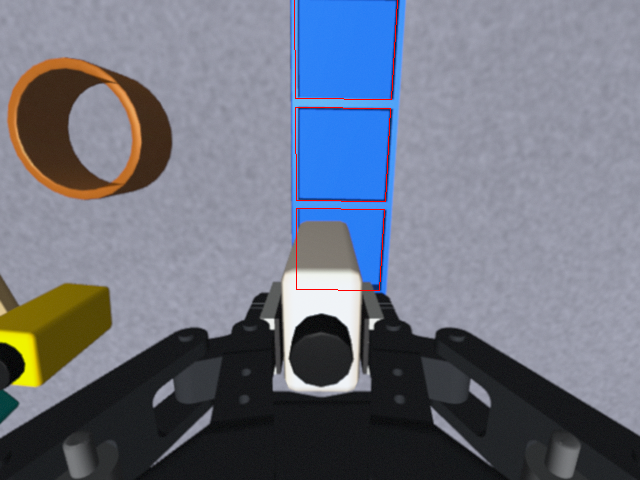

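Call:
drive_tool([
  {"grip": 255, "x": 0.2, "y": -0.22, "z": 0.22, "twist": 0.05},
  {"grip": 255, "x": 0.5, "y": -0.22, "z": 0.2, "twist": 0},
  {"grip": 255, "x": 0.4, "y": 0, "z": 0, "twist": 0},
  {"grip": 255, "x": 0, "y": 0, "z": 0, "twist": 0},
  {"grip": 255, "x": 0, "y": 0, "z": 0, "twist": 0},
])

```text
clock: 10.85
tool_pos: [0.4278, -0.1651, 0.1074]
tool_rot: [0.462, 0.541, 0.461, -0.53]
contact_force: [0.5, 0.0, -1.6]
opening: 0.345
```

```bash
python3 -c "
from h import *
plan([.4271,-.1662,.067],81.3)
"
```

```text
t 10.85 p [ 0.4278 -0.1651  0.1074] xdir [ 0.014  0.009 -1.   ] jaw 81.5 y [ 0.989 -0.148  0.012] z [-0.148 -0.989 -0.011] F [ 0.5  0.  -1.6] open 0.345 j [ 0.25  0.43  0.03  2.15 -0.05  0.55 -1.39]
n 2 D [-0.0007 -0.0011 -0.0404] twist 0.2
[0.81, -0.02, 0.03] tw 0.01
[0.81, -0.02, 0.03] tw 0.01
```

Call:
drive_tool([
  {"grip": 255, "x": 0.4, "y": 0, "z": 0.03, "twist": 0},
  {"grip": 255, "x": 0.5, "y": -0.02, "z": 0, "twist": 0},
  {"grip": 255, "x": 0.4, "y": 0, "z": 0, "twist": 0},
  {"grip": 255, "x": 0, "y": 0, "z": 0, "twist": 0},
  {"grip": 255, "x": 0, "y": 0, "z": 0, "twist": 0},
])

```text
clock: 11.35
tool_pos: [0.4292, -0.1655, 0.0736]
tool_rot: [0.463, 0.542, 0.46, -0.529]
contact_force: [0.2, 0.1, -2.0]
opening: 0.342
```

```bash
python3 -c "
from h import *
plan([.4271,-.1662,.067],81.3)
"
```

```text
t 11.35 p [ 0.4292 -0.1655  0.0736] xdir [ 0.016  0.008 -1.   ] jaw 81.5 y [ 0.989 -0.147  0.015] z [-0.147 -0.989 -0.011] F [ 0.2  0.1 -2. ] open 0.342 j [ 0.26  0.49  0.03  2.18 -0.06  0.45 -1.39]
n 1 D [-0.0021 -0.0007 -0.0066] twist 0.2
[0.26, -0.08, 0.04] tw 0.03
```

Call:
drive_tool([
  {"grip": 255, "x": 0.2, "y": -0.08, "z": 0, "twist": 0},
  {"grip": 255, "x": 0.1, "y": 0, "z": 0, "twist": 0},
  {"grip": 255, "x": 0, "y": 0, "z": 0, "twist": 0},
])

```text
clock: 11.65
tool_pos: [0.4288, -0.1658, 0.067]
tool_rot: [0.464, 0.542, 0.459, -0.529]
contact_force: [-1.1, 0.4, -1.3]
opening: 0.344
```

```bash
python3 -c "
from h import *
plan([.4271,-.1662,.067],81.3)
"
```

```text
t 11.65 p [ 0.4288 -0.1658  0.067 ] xdir [ 0.02   0.007 -1.   ] jaw 81.5 y [ 0.989 -0.147  0.019] z [-0.147 -0.989 -0.01 ] F [-1.1  0.4 -1.3] open 0.344 j [ 0.26  0.5   0.02  2.19 -0.06  0.43 -1.39]
n 1 D [-0.0017 -0.0004  0.    ] twist 0.2
[-0.0, -0.07, 0.02] tw 0.03
```

Call:
drive_tool([
  {"grip": 255, "x": 0.1, "y": 0, "z": 0, "twist": 0},
  {"grip": 255, "x": 0.05, "y": 0, "z": 0, "twist": 0},
  {"grip": 255, "x": 0, "y": 0, "z": 0, "twist": 0},
])

```text
clock: 11.95
tool_pos: [0.43, -0.1663, 0.067]
tool_rot: [0.466, 0.544, 0.457, -0.528]
contact_force: [-1.3, -0.1, -2.3]
opening: 0.348
```

```bash
python3 -c "
from h import *
st()
"
```

```text
t 11.95 p [ 0.43   -0.1663  0.067 ] xdir [ 0.025  0.006 -1.   ] jaw 81.5 y [ 0.989 -0.148  0.024] z [-0.148 -0.989 -0.009] F [-1.3 -0.1 -2.3] open 0.348 j [ 0.26  0.5   0.02  2.2  -0.06  0.42 -1.39]
```

Call:
drive_tool([
  {"grip": 255, "x": 0.2, "y": -0.05, "z": 0, "twist": 0},
])

```text
clock: 12.05
tool_pos: [0.431, -0.1665, 0.0643]
tool_rot: [0.467, 0.545, 0.456, -0.526]
contact_force: [-7.6, 6.4, 72.2]
opening: 0.342
```

```bash
python3 -c "
from h import *
st()
from station import capture
c=capture('scene');cv2.imwrite('pics/s2.png',cv2.resize(c['frame'][150:350,100:260,::-1],None,fx=3,fy=3))
"
```

```text
t 12.05 p [ 0.431  -0.1665  0.0643] xdir [ 0.031  0.004 -1.   ] jaw 81.5 y [ 0.989 -0.148  0.03 ] z [-0.148 -0.989 -0.009] F [-7.6  6.4 72.2] open 0.342 j [ 0.26  0.51  0.02  2.2  -0.06  0.41 -1.39]
```

View pics/s2.png

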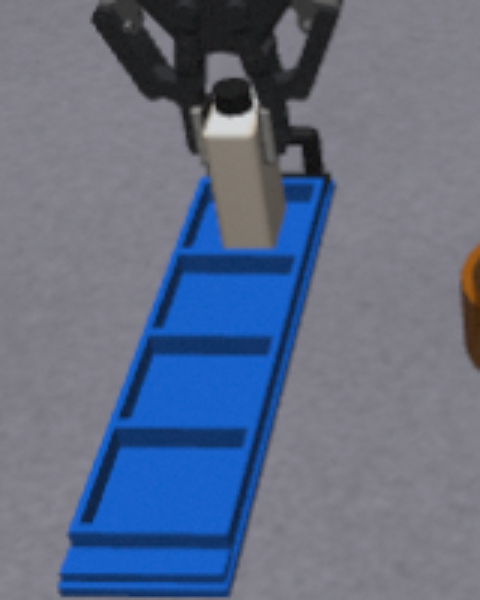

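Contact reached, and the flask is inside the near well. I'll ease up slightly before opening.

Call:
drive_tool([
  {"grip": 255, "x": -0.08, "y": -0.12, "z": 0, "twist": 0},
])

```text
clock: 12.2
tool_pos: [0.429, -0.1662, 0.0667]
tool_rot: [0.468, 0.545, 0.455, -0.526]
contact_force: [1.1, 0.2, -2.5]
opening: 0.345
```

```bash
python3 -c "
from h import *
st()
"
```

```text
t 12.2 p [ 0.429  -0.1662  0.0667] xdir [ 0.033  0.004 -0.999] jaw 81.5 y [ 0.988 -0.148  0.033] z [-0.148 -0.989 -0.009] F [ 1.1  0.2 -2.5] open 0.345 j [ 0.26  0.5   0.02  2.21 -0.06  0.41 -1.39]
```

Call:
drive_tool([
  {"grip": 255, "x": 0.05, "y": 0, "z": 0, "twist": 0},
  {"grip": 0, "x": 0, "y": 0, "z": 0, "twist": 0},
  {"grip": 0, "x": 0, "y": 0, "z": 0, "twist": 0},
  {"grip": 0, "x": 0, "y": 0, "z": 0, "twist": 0},
  {"grip": 0, "x": 0, "y": 0, "z": 0, "twist": 0},
  {"grip": 0, "x": 0, "y": 0, "z": 0, "twist": 0},
  {"grip": 0, "x": 0, "y": 0, "z": 0, "twist": 0},
])

```text
clock: 12.9
tool_pos: [0.4289, -0.1662, 0.0644]
tool_rot: [0.468, 0.545, 0.455, -0.526]
contact_force: [0.2, -0.5, -0.1]
opening: 0.998
```

```bash
python3 -c "
from h import *
st()
from station import capture
c=capture('wrist');cv2.imwrite('pics/w5.png',c['frame'][:,:,::-1])
"
```

```text
t 12.9 p [ 0.4289 -0.1662  0.0644] xdir [ 0.033  0.004 -0.999] jaw 81.5 y [ 0.989 -0.148  0.032] z [-0.148 -0.989 -0.009] F [ 0.2 -0.5 -0.1] open 0.998 j [ 0.26  0.5   0.02  2.21 -0.06  0.4  -1.39]
```

View pics/w5.png

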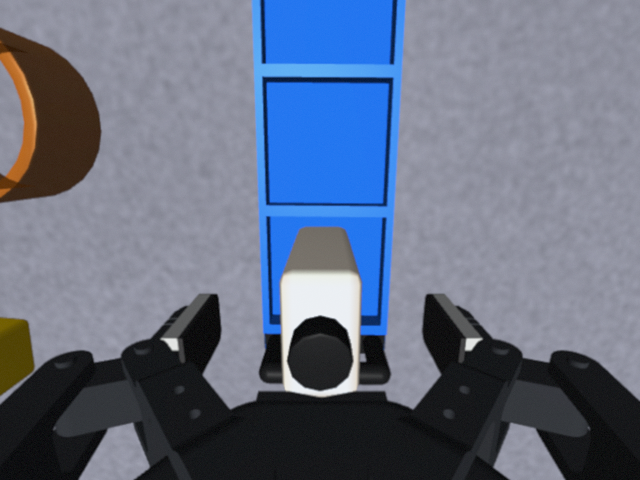

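The flask stands upright in the near well. On to the slim bottle.

Call:
drive_tool([
  {"grip": 0, "x": -0.5, "y": 0, "z": 0, "twist": 0},
  {"grip": 0, "x": -0.9, "y": 0, "z": 0, "twist": 0},
  {"grip": 0, "x": -1, "y": 0, "z": 0, "twist": 0},
  {"grip": 0, "x": -1, "y": 0, "z": 0, "twist": 0},
  {"grip": 0, "x": -1, "y": 0, "z": 0, "twist": 0},
  {"grip": 0, "x": -0.7, "y": 0, "z": 0, "twist": 0},
])

```text
clock: 13.55
tool_pos: [0.4228, -0.166, 0.194]
tool_rot: [0.466, 0.544, 0.457, -0.527]
contact_force: [0.8, 0.4, 0.1]
opening: 1.0
```

```bash
python3 -c "
from h import *
plan([.5903,.2021,.20],101.5,n=17)
"
```

```text
t 13.55 p [ 0.4228 -0.166   0.194 ] xdir [ 0.027  0.006 -1.   ] jaw 81.5 y [ 0.989 -0.148  0.025] z [-0.147 -0.989 -0.01 ] F [0.8 0.4 0.1] open 1.0 j [ 0.24  0.29  0.05  2.07 -0.04  0.77 -1.4 ]
n 17 D [0.1675 0.3681 0.006 ] twist -20.0
[0.0, 0.26, -0.91] tw -0.15
[0.0, 0.28, -0.91] tw -0.15
[0.0, 0.3, -0.9] tw -0.15
[0.0, 0.32, -0.9] tw -0.15
[0.0, 0.34, -0.89] tw -0.15
[0.0, 0.35, -0.88] tw -0.15
[0.0, 0.37, -0.88] tw -0.15
[0.0, 0.39, -0.87] tw -0.15
[0.0, 0.41, -0.86] tw -0.15
[0.0, 0.43, -0.85] tw -0.15
[0.0, 0.44, -0.84] tw -0.15
[0.0, 0.46, -0.83] tw -0.15
[0.0, 0.48, -0.82] tw -0.15
[0.0, 0.49, -0.81] tw -0.15
[0.0, 0.51, -0.8] tw -0.15
[0.0, 0.53, -0.79] tw -0.15
[0.0, 0.54, -0.78] tw -0.15
```

Call:
drive_tool([
  {"grip": 0, "x": 0, "y": 0.1, "z": -0.5, "twist": -0.1},
  {"grip": 0, "x": 0, "y": 0.28, "z": -0.91, "twist": -0.15},
  {"grip": 0, "x": 0, "y": 0.3, "z": -0.9, "twist": -0.15},
  {"grip": 0, "x": 0, "y": 0.32, "z": -0.9, "twist": -0.15},
  {"grip": 0, "x": 0, "y": 0.34, "z": -0.89, "twist": -0.15},
  {"grip": 0, "x": 0, "y": 0.35, "z": -0.88, "twist": -0.15},
  {"grip": 0, "x": 0, "y": 0.37, "z": -0.88, "twist": -0.15},
  {"grip": 0, "x": 0, "y": 0.4, "z": -0.87, "twist": -0.15},
  {"grip": 0, "x": 0, "y": 0.41, "z": -0.86, "twist": -0.15},
  {"grip": 0, "x": 0, "y": 0.43, "z": -0.85, "twist": -0.15},
  {"grip": 0, "x": 0, "y": 0.44, "z": -0.84, "twist": -0.15},
  {"grip": 0, "x": 0, "y": 0.46, "z": -0.83, "twist": -0.15},
  {"grip": 0, "x": 0, "y": 0.48, "z": -0.82, "twist": -0.15},
  {"grip": 0, "x": 0, "y": 0.5, "z": -0.81, "twist": -0.15},
  {"grip": 0, "x": 0, "y": 0.51, "z": -0.8, "twist": -0.15},
  {"grip": 0, "x": 0, "y": 0.53, "z": -0.79, "twist": -0.15},
  {"grip": 0, "x": 0, "y": 0.4, "z": -0.6, "twist": -0.1},
  {"grip": 0, "x": 0, "y": 0.2, "z": -0.3, "twist": 0},
  {"grip": 0, "x": 0, "y": 0, "z": 0, "twist": 0},
])

```text
clock: 15.45
tool_pos: [0.5818, 0.2257, 0.186]
tool_rot: [0.554, 0.446, 0.551, -0.437]
contact_force: [0.4, 0.2, -0.3]
opening: 1.002
```

```bash
python3 -c "
from h import *
plan([.5903,.2021,.085],101.5)
"
```

```text
t 15.45 p [0.5818 0.2257 0.186 ] xdir [ 0.012  0.008 -1.   ] jaw 102.8 y [0.975 0.221 0.013] z [ 0.221 -0.975 -0.005] F [ 0.4  0.2 -0.3] open 1.002 j [-0.38  0.53 -0.11  1.65  0.06  0.95 -1.85]
n 5 D [ 0.0085 -0.0236 -0.101 ] twist 1.3
[0.81, 0.01, 0.2] tw 0.03
[0.81, 0.02, 0.2] tw 0.03
[0.81, 0.02, 0.2] tw 0.03
[0.81, 0.02, 0.2] tw 0.03
[0.81, 0.02, 0.2] tw 0.03
```

Call:
drive_tool([
  {"grip": 0, "x": 0.1, "y": 0, "z": 0.4, "twist": 0.1},
  {"grip": 0, "x": 0.2, "y": 0, "z": 0.4, "twist": 0},
  {"grip": 0, "x": 0.5, "y": 0, "z": 0, "twist": 0},
  {"grip": 0, "x": 0.5, "y": 0, "z": 0, "twist": 0},
  {"grip": 0, "x": 0, "y": 0, "z": 0, "twist": 0},
])

```text
clock: 15.95
tool_pos: [0.5855, 0.1994, 0.1495]
tool_rot: [0.55, 0.45, 0.546, -0.444]
contact_force: [-0.8, -0.2, -0.6]
opening: 0.999
```

```bash
python3 -c "
from h import *
plan([.5903,.2021,.076],101.5)
from station import capture
import pickle
c=capture('wrist');cv2.imwrite('pics/w6.png',c['frame'][:,:,::-1]);pickle.dump(c,open('w6.pkl','wb'))
"
```

```text
t 15.95 p [0.5855 0.1994 0.1495] xdir [ 0.01   0.004 -1.   ] jaw 101.6 y [0.98  0.201 0.01 ] z [ 0.201 -0.98  -0.002] F [-0.8 -0.2 -0.6] open 0.999 j [-0.34  0.56 -0.1   1.71  0.07  0.86 -1.84]
n 3 D [ 0.0048  0.0027 -0.0735] twist 0.1
[0.98, 0.06, -0.02] tw 0.0
[0.98, 0.06, -0.02] tw 0.0
[0.98, 0.06, -0.02] tw 0.0
```

View pics/w6.png

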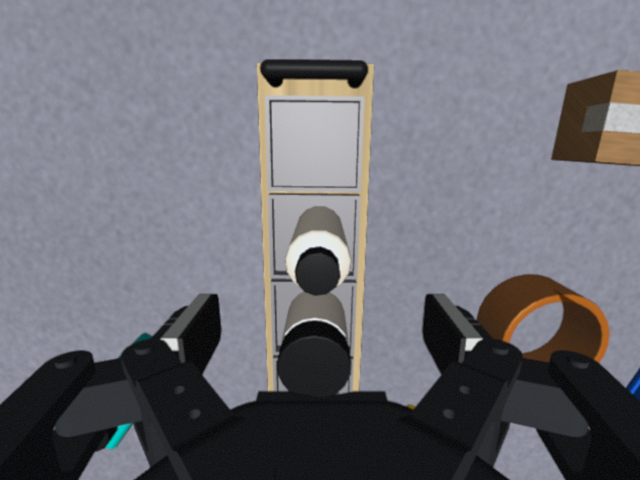

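Call:
drive_tool([
  {"grip": 0, "x": 0.6, "y": 0.1, "z": -0.04, "twist": 0},
  {"grip": 0, "x": 0.9, "y": 0.1, "z": -0.03, "twist": 0},
  {"grip": 0, "x": 0.8, "y": 0, "z": 0, "twist": 0},
  {"grip": 0, "x": 0.5, "y": 0, "z": 0, "twist": 0},
  {"grip": 0, "x": 0, "y": 0, "z": 0, "twist": 0},
  {"grip": 0, "x": 0, "y": 0, "z": 0, "twist": 0},
])

```text
clock: 16.6
tool_pos: [0.5924, 0.2047, 0.0769]
tool_rot: [0.55, 0.451, 0.546, -0.442]
contact_force: [0.0, 1.1, 0.6]
opening: 0.998
```

```bash
python3 -c "
from h import *
plan([.5903,.2021,.076],101.5)
from station import capture
c=capture('wrist');cv2.imwrite('pics/w7.png',c['frame'][:,:,::-1])
"
```

```text
t 16.6 p [0.5924 0.2047 0.0769] xdir [ 0.013  0.007 -1.   ] jaw 101.6 y [0.979 0.202 0.014] z [ 0.202 -0.979 -0.004] F [0.  1.1 0.6] open 0.998 j [-0.35  0.66 -0.09  1.75  0.08  0.72 -1.85]
n 1 D [-0.0021 -0.0026 -0.0009] twist 0.1
[0.04, -0.1, 0.09] tw 0.02
```

View pics/w7.png

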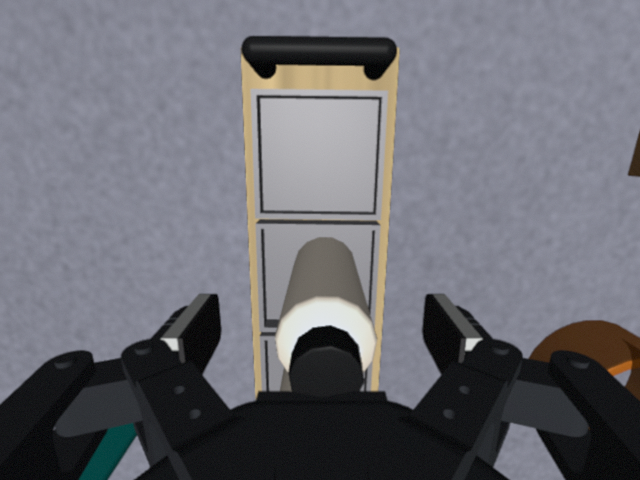

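Call:
drive_tool([
  {"grip": 0, "x": 0, "y": -0.08, "z": 0.08, "twist": 0},
  {"grip": 255, "x": 0, "y": 0, "z": 0, "twist": 0},
  {"grip": 255, "x": 0, "y": 0, "z": 0, "twist": 0},
  {"grip": 255, "x": 0, "y": 0, "z": 0, "twist": 0},
  {"grip": 255, "x": 0, "y": 0, "z": 0, "twist": 0},
  {"grip": 255, "x": 0, "y": 0, "z": 0, "twist": 0},
  {"grip": 255, "x": 0, "y": 0, "z": 0, "twist": 0},
  {"grip": 255, "x": 0, "y": 0, "z": 0, "twist": 0},
  {"grip": 255, "x": 0, "y": 0, "z": 0, "twist": 0},
], newtons=40)

```text
clock: 17.55
tool_pos: [0.5922, 0.2026, 0.0801]
tool_rot: [0.551, 0.453, 0.545, -0.441]
contact_force: [0.6, 0.3, -0.2]
opening: 0.434
```

```bash
python3 -c "
from h import *
st()
"
```

```text
t 17.55 p [0.5922 0.2026 0.0801] xdir [ 0.017  0.008 -1.   ] jaw 101.6 y [0.979 0.202 0.018] z [ 0.202 -0.979 -0.005] F [ 0.6  0.3 -0.2] open 0.434 j [-0.35  0.65 -0.09  1.76  0.08  0.72 -1.85]
```

Call:
drive_tool([
  {"grip": 255, "x": -0.5, "y": 0, "z": 0, "twist": 0},
  {"grip": 255, "x": -0.9, "y": 0, "z": 0, "twist": 0},
  {"grip": 255, "x": -1, "y": 0, "z": 0, "twist": 0},
  {"grip": 255, "x": -1, "y": 0, "z": 0, "twist": 0},
  {"grip": 255, "x": -1, "y": 0, "z": 0, "twist": 0},
  {"grip": 255, "x": -0.8, "y": 0, "z": 0, "twist": 0},
  {"grip": 255, "x": -0.3, "y": 0, "z": 0, "twist": 0},
])

```text
clock: 18.25
tool_pos: [0.5881, 0.2008, 0.2253]
tool_rot: [0.55, 0.452, 0.546, -0.442]
contact_force: [-0.2, -0.9, -1.2]
opening: 0.432
```

```bash
python3 -c "
from h import *
plan([.4982,-.1771,.22],81.3,n=17)
"
```

```text
t 18.25 p [0.5881 0.2008 0.2253] xdir [ 0.013  0.007 -1.   ] jaw 101.7 y [0.979 0.202 0.015] z [ 0.202 -0.979 -0.004] F [-0.2 -0.9 -1.2] open 0.432 j [-0.34  0.49 -0.1   1.61  0.05  1.03 -1.82]
n 17 D [-0.0899 -0.3779 -0.0053] twist 20.4
[0.0, -0.39, 0.83] tw 0.15
[0.0, -0.37, 0.84] tw 0.15
[0.0, -0.35, 0.84] tw 0.15
[0.0, -0.33, 0.85] tw 0.15
[0.0, -0.32, 0.86] tw 0.15
[0.0, -0.3, 0.86] tw 0.15
[0.0, -0.28, 0.87] tw 0.15
[0.0, -0.26, 0.88] tw 0.15
[0.0, -0.24, 0.88] tw 0.15
[0.0, -0.23, 0.89] tw 0.15
[0.0, -0.21, 0.89] tw 0.15
[0.0, -0.19, 0.89] tw 0.15
[0.0, -0.17, 0.9] tw 0.15
[0.0, -0.15, 0.9] tw 0.15
[0.0, -0.13, 0.9] tw 0.15
[0.0, -0.11, 0.91] tw 0.15
[0.0, -0.09, 0.91] tw 0.15
```

Call:
drive_tool([
  {"grip": 255, "x": 0, "y": -0.2, "z": 0.45, "twist": 0.1},
  {"grip": 255, "x": 0, "y": -0.37, "z": 0.84, "twist": 0.15},
  {"grip": 255, "x": 0, "y": -0.35, "z": 0.84, "twist": 0.15},
  {"grip": 255, "x": 0, "y": -0.33, "z": 0.85, "twist": 0.15},
  {"grip": 255, "x": 0, "y": -0.32, "z": 0.86, "twist": 0.15},
  {"grip": 255, "x": 0, "y": -0.3, "z": 0.86, "twist": 0.15},
  {"grip": 255, "x": 0, "y": -0.28, "z": 0.87, "twist": 0.15},
  {"grip": 255, "x": 0, "y": -0.26, "z": 0.88, "twist": 0.15},
  {"grip": 255, "x": 0, "y": -0.24, "z": 0.88, "twist": 0.15},
  {"grip": 255, "x": 0, "y": -0.23, "z": 0.89, "twist": 0.15},
  {"grip": 255, "x": 0, "y": -0.2, "z": 0.89, "twist": 0.15},
  {"grip": 255, "x": 0, "y": -0.19, "z": 0.89, "twist": 0.15},
  {"grip": 255, "x": 0, "y": -0.17, "z": 0.9, "twist": 0.15},
  {"grip": 255, "x": 0, "y": -0.15, "z": 0.9, "twist": 0.15},
  {"grip": 255, "x": 0, "y": -0.13, "z": 0.9, "twist": 0.15},
  {"grip": 255, "x": 0, "y": -0.1, "z": 0.8, "twist": 0.1},
  {"grip": 255, "x": 0, "y": -0.05, "z": 0.45, "twist": 0.1},
  {"grip": 255, "x": 0, "y": 0, "z": 0.15, "twist": 0},
  {"grip": 255, "x": 0, "y": 0, "z": 0, "twist": 0},
])

```text
clock: 20.15
tool_pos: [0.4629, -0.2005, 0.206]
tool_rot: [-0.444, -0.539, -0.455, 0.553]
contact_force: [0.2, 0.5, -2.0]
opening: 0.43
```

```bash
python3 -c "
from h import *
plan([.4982,-.1771,.11],81.3)
"
```

```text
t 20.15 p [ 0.4629 -0.2005  0.206 ] xdir [-0.025 -0.    -1.   ] jaw 78.9 y [ 0.981 -0.192 -0.024] z [-0.192 -0.981  0.005] F [ 0.2  0.5 -2. ] open 0.43 j [ 0.26  0.36  0.07  1.9  -0.02  0.9  -1.43]
n 5 D [ 0.0353  0.0234 -0.096 ] twist -2.4
[0.76, 0.26, -0.24] tw -0.06
[0.76, 0.26, -0.24] tw -0.06
[0.76, 0.26, -0.24] tw -0.06
[0.76, 0.27, -0.24] tw -0.06
[0.76, 0.27, -0.23] tw -0.06
```

Call:
drive_tool([
  {"grip": 255, "x": 0, "y": 0.4, "z": -0.4, "twist": -0.1},
  {"grip": 255, "x": 0, "y": 0.5, "z": -0.4, "twist": -0.1},
  {"grip": 255, "x": 0.2, "y": 0.3, "z": -0.1, "twist": 0},
  {"grip": 255, "x": 0.3, "y": 0, "z": 0, "twist": 0},
  {"grip": 255, "x": 0, "y": 0, "z": 0, "twist": 0},
])

```text
clock: 20.65
tool_pos: [0.501, -0.1776, 0.1908]
tool_rot: [-0.454, -0.531, -0.466, 0.543]
contact_force: [-0.9, -0.9, -2.5]
opening: 0.427
```

```bash
python3 -c "
from h import *
plan([.4982,-.1771,.0701],81.3)
"
```

```text
t 20.65 p [ 0.501  -0.1776  0.1908] xdir [-0.024  0.002 -1.   ] jaw 81.1 y [ 0.988 -0.155 -0.024] z [-0.155 -0.988  0.002] F [-0.9 -0.9 -2.5] open 0.427 j [ 0.21  0.42  0.05  1.85 -0.02  0.89 -1.45]
n 5 D [-0.0028  0.0005 -0.1207] twist -0.2
[0.97, 0.0, -0.0] tw -0.01
[0.97, 0.0, -0.0] tw -0.01
[0.97, 0.0, -0.0] tw -0.01
[0.97, 0.0, -0.0] tw -0.01
[0.97, 0.0, -0.0] tw -0.01
```

Call:
drive_tool([
  {"grip": 255, "x": 0.5, "y": 0, "z": 0, "twist": 0},
  {"grip": 255, "x": 0.9, "y": 0, "z": 0, "twist": 0},
  {"grip": 255, "x": 0.9, "y": 0, "z": 0, "twist": 0},
  {"grip": 255, "x": 0.9, "y": 0, "z": 0, "twist": 0},
  {"grip": 255, "x": 0.7, "y": 0, "z": 0, "twist": 0},
  {"grip": 255, "x": 0.2, "y": 0, "z": 0, "twist": 0},
  {"grip": 255, "x": 0, "y": 0, "z": 0, "twist": 0},
])

```text
clock: 21.35
tool_pos: [0.4977, -0.1774, 0.0844]
tool_rot: [-0.454, -0.531, -0.466, 0.544]
contact_force: [-0.3, 0.0, -1.5]
opening: 0.432
```

```bash
python3 -c "
from h import *
plan([.499,-.1771,.0701],81.3)
from station import capture
c=capture('wrist');cv2.imwrite('pics/w8.png',c['frame'][:,:,::-1])
"
```

```text
t 21.35 p [ 0.4977 -0.1774  0.0844] xdir [-0.025  0.001 -1.   ] jaw 81.1 y [ 0.988 -0.155 -0.025] z [-0.155 -0.988  0.003] F [-0.3  0.  -1.5] open 0.432 j [ 0.22  0.56  0.04  1.97 -0.02  0.64 -1.45]
n 1 D [ 0.0013  0.0003 -0.0143] twist -0.2
[0.57, 0.06, -0.02] tw -0.02
```

View pics/w8.png

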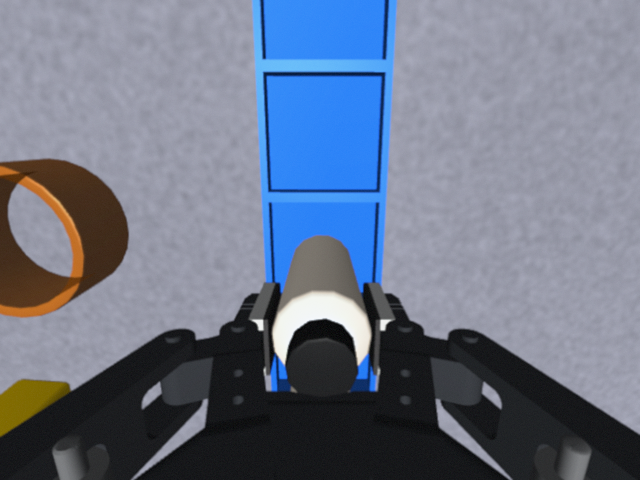

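Call:
drive_tool([
  {"grip": 255, "x": 0.25, "y": 0.05, "z": 0, "twist": 0},
  {"grip": 255, "x": 0.15, "y": 0, "z": 0, "twist": 0},
  {"grip": 255, "x": 0.05, "y": 0, "z": 0, "twist": 0},
  {"grip": 255, "x": 0, "y": 0, "z": 0, "twist": 0},
])

```text
clock: 21.8
tool_pos: [0.5005, -0.1782, 0.075]
tool_rot: [-0.455, -0.532, -0.464, 0.543]
contact_force: [0.4, 0.0, -1.0]
opening: 0.433
```

Call:
drive_tool([
  {"grip": 255, "x": 0.12, "y": 0, "z": 0, "twist": 0},
  {"grip": 255, "x": 0.06, "y": 0, "z": 0, "twist": 0},
])

```text
clock: 22.0
tool_pos: [0.5008, -0.1783, 0.0708]
tool_rot: [-0.455, -0.532, -0.464, 0.543]
contact_force: [0.7, -0.6, -1.0]
opening: 0.43
```

Call:
drive_tool([
  {"grip": 255, "x": 0.06, "y": 0, "z": 0, "twist": 0},
])

```text
clock: 22.1
tool_pos: [0.5011, -0.1784, 0.0701]
tool_rot: [-0.456, -0.532, -0.464, 0.543]
contact_force: [-4.9, 2.5, 30.7]
opening: 0.433
```

Contact at the expected height. I'll open, back off slightly and check.

Call:
drive_tool([
  {"grip": 0, "x": 0, "y": 0, "z": 0, "twist": 0},
  {"grip": 0, "x": 0, "y": 0, "z": 0, "twist": 0},
  {"grip": 0, "x": 0, "y": 0, "z": 0, "twist": 0},
  {"grip": 0, "x": 0, "y": 0, "z": 0, "twist": 0},
  {"grip": 0, "x": 0, "y": 0, "z": 0, "twist": 0},
  {"grip": 0, "x": 0, "y": 0, "z": 0, "twist": 0},
])

```text
clock: 22.7
tool_pos: [0.5016, -0.1786, 0.0705]
tool_rot: [-0.456, -0.532, -0.463, 0.542]
contact_force: [-0.7, 0.6, -0.5]
opening: 1.0
```

```bash
python3 -c "
from h import *
st()
from station import capture
c=capture('wrist');cv2.imwrite('pics/w9.png',c['frame'][:,:,::-1])
"
```

```text
t 22.7 p [ 0.5016 -0.1786  0.0705] xdir [-0.017 -0.001 -1.   ] jaw 81.1 y [ 0.988 -0.155 -0.017] z [-0.155 -0.988  0.004] F [-0.7  0.6 -0.5] open 1.0 j [ 0.23  0.58  0.04  1.98 -0.03  0.6  -1.45]
```

View pics/w9.png

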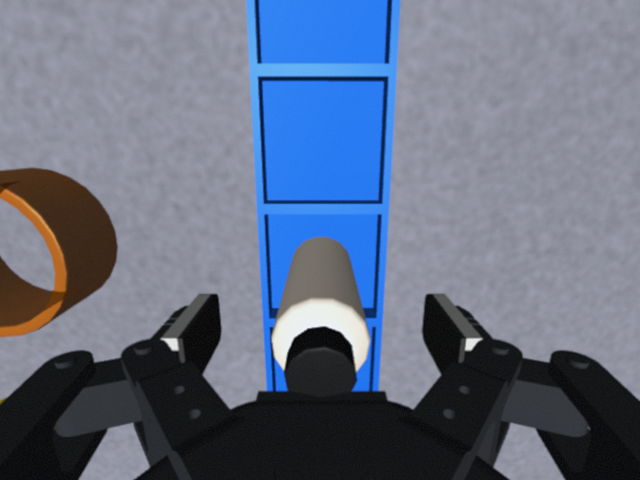

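Slim is standing in the second well. Next, the jar.

Call:
drive_tool([
  {"grip": 0, "x": -0.5, "y": 0, "z": 0, "twist": 0},
  {"grip": 0, "x": -0.9, "y": 0, "z": 0, "twist": 0},
  {"grip": 0, "x": -1, "y": 0, "z": 0, "twist": 0},
  {"grip": 0, "x": -1, "y": 0, "z": 0, "twist": 0},
  {"grip": 0, "x": -1, "y": 0, "z": 0, "twist": 0},
  {"grip": 0, "x": -0.7, "y": 0, "z": 0, "twist": 0},
])

```text
clock: 23.35
tool_pos: [0.5022, -0.178, 0.2044]
tool_rot: [-0.455, -0.532, -0.464, 0.543]
contact_force: [-0.1, -0.7, 0.2]
opening: 1.0
```

```bash
python3 -c "
from h import *
plan([.5125,.19,.20],101.5,n=16)
"
```

```text
t 23.35 p [ 0.5022 -0.178   0.2044] xdir [-0.022 -0.    -1.   ] jaw 81.1 y [ 0.988 -0.155 -0.021] z [-0.155 -0.988  0.003] F [-0.1 -0.7  0.2] open 1.0 j [ 0.21  0.4   0.05  1.83 -0.02  0.92 -1.45]
n 16 D [ 0.0103  0.368  -0.0044] twist -20.4
[0.01, -0.12, -0.91] tw -0.16
[0.01, -0.1, -0.92] tw -0.16
[0.01, -0.08, -0.92] tw -0.16
[0.01, -0.06, -0.92] tw -0.16
[0.01, -0.04, -0.92] tw -0.16
[0.01, -0.01, -0.92] tw -0.16
[0.01, 0.01, -0.92] tw -0.16
[0.01, 0.03, -0.92] tw -0.16
[0.01, 0.05, -0.92] tw -0.16
[0.01, 0.07, -0.92] tw -0.16
[0.01, 0.09, -0.92] tw -0.16
[0.01, 0.11, -0.91] tw -0.16
[0.01, 0.13, -0.91] tw -0.16
[0.01, 0.15, -0.91] tw -0.16
[0.01, 0.17, -0.9] tw -0.16
[0.01, 0.19, -0.9] tw -0.16
```

Call:
drive_tool([
  {"grip": 0, "x": 0, "y": -0.05, "z": -0.5, "twist": -0.1},
  {"grip": 0, "x": 0, "y": -0.1, "z": -0.92, "twist": -0.16},
  {"grip": 0, "x": 0, "y": -0.08, "z": -0.92, "twist": -0.16},
  {"grip": 0, "x": 0, "y": -0.06, "z": -0.92, "twist": -0.16},
  {"grip": 0, "x": 0, "y": -0.04, "z": -0.92, "twist": -0.16},
  {"grip": 0, "x": 0, "y": 0, "z": -0.92, "twist": -0.16},
  {"grip": 0, "x": 0, "y": 0, "z": -0.92, "twist": -0.16},
  {"grip": 0, "x": 0, "y": 0.03, "z": -0.92, "twist": -0.16},
  {"grip": 0, "x": 0, "y": 0.05, "z": -0.92, "twist": -0.16},
  {"grip": 0, "x": 0, "y": 0.07, "z": -0.92, "twist": -0.16},
  {"grip": 0, "x": 0, "y": 0.1, "z": -0.92, "twist": -0.16},
  {"grip": 0, "x": 0, "y": 0.1, "z": -0.9, "twist": -0.16},
  {"grip": 0, "x": 0, "y": 0.13, "z": -0.9, "twist": -0.16},
  {"grip": 0, "x": 0, "y": 0.15, "z": -0.9, "twist": -0.16},
  {"grip": 0, "x": 0, "y": 0.15, "z": -0.8, "twist": -0.1},
  {"grip": 0, "x": 0, "y": 0.1, "z": -0.4, "twist": -0.1},
  {"grip": 0, "x": 0, "y": 0, "z": -0.1, "twist": 0},
  {"grip": 0, "x": 0, "y": 0, "z": 0, "twist": 0},
])

```text
clock: 25.15
tool_pos: [0.5037, 0.189, 0.2062]
tool_rot: [0.542, 0.441, 0.555, -0.452]
contact_force: [-0.2, -0.1, -0.3]
opening: 0.999
```

```bash
python3 -c "
from h import *
plan([.5125,.19,.06],101.5)
from station import capture
import pickle
c=capture('wrist');cv2.imwrite('pics/w10.png',c['frame'][:,:,::-1]);pickle.dump(c,open('w10.pkl','wb'))
"
```

```text
t 25.15 p [0.5037 0.189  0.2062] xdir [-0.024 -0.001 -1.   ] jaw 101.7 y [ 0.979  0.203 -0.024] z [ 0.203 -0.979 -0.004] F [-0.2 -0.1 -0.3] open 0.999 j [-0.36  0.41 -0.12  1.81  0.05  0.94 -1.86]
n 6 D [ 0.0088  0.001  -0.1462] twist 0.2
[0.97, 0.08, 0.01] tw 0.0
[0.97, 0.08, 0.01] tw 0.0
[0.97, 0.08, 0.01] tw 0.0
[0.97, 0.08, 0.01] tw 0.0
[0.97, 0.08, 0.01] tw 0.0
[0.97, 0.08, 0.01] tw 0.0
```

View pics/w10.png

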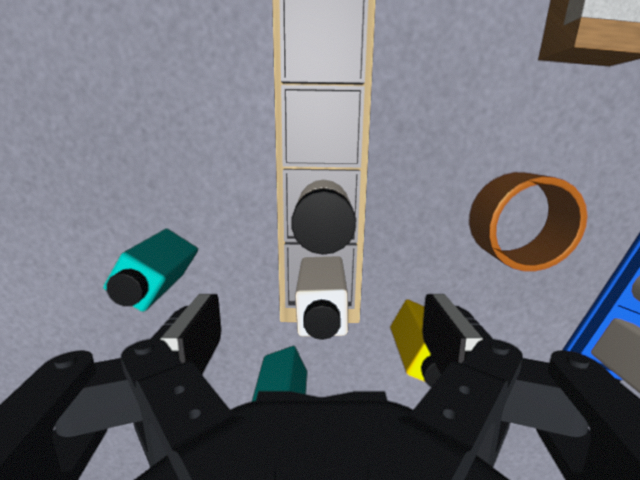

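```bash
python3 -c "
from h import *
import pickle
c=pickle.load(open('w10.pkl','rb'))
print(plane(c,(323.5,222),.098),plane(c,(321,319),.117))
p=plane(c,[(295,291),(347,290)],.104);print(p)
p=plane(c,[(297,337),(347,336)],.104);print(p)
"
```

```text
[[0.51401626 0.19042569 0.098     ]] [[0.44396348 0.17775821 0.117     ]]
[[0.45662914 0.20122997 0.104     ]
 [0.46579646 0.16160813 0.104     ]]
[[0.41648362 0.19221063 0.104     ]
 [0.42580706 0.15239972 0.104     ]]
```

Call:
drive_tool([
  {"grip": 0, "x": 0.5, "y": 0.2, "z": 0, "twist": 0},
  {"grip": 0, "x": 0.9, "y": 0.2, "z": 0, "twist": 0},
  {"grip": 0, "x": 0.9, "y": 0.1, "z": 0, "twist": 0},
  {"grip": 0, "x": 0.9, "y": 0, "z": 0, "twist": 0},
  {"grip": 0, "x": 0.9, "y": 0, "z": 0, "twist": 0},
  {"grip": 0, "x": 0.9, "y": 0, "z": 0, "twist": 0},
  {"grip": 0, "x": 0.4, "y": 0, "z": 0, "twist": 0},
  {"grip": 0, "x": 0, "y": 0, "z": 0, "twist": 0},
])

```text
clock: 26.0
tool_pos: [0.5161, 0.1816, 0.062]
tool_rot: [0.54, 0.444, 0.551, -0.456]
contact_force: [1.2, -0.0, -0.3]
opening: 1.0
```

```bash
python3 -c "
from h import *
plan([.5135,.1904,.062],101.5)
from station import capture
c=capture('wrist');cv2.imwrite('pics/w11.png',c['frame'][:,:,::-1])
"
```

```text
t 26.0 p [0.5161 0.1816 0.062 ] xdir [-0.023 -0.004 -1.   ] jaw 100.9 y [ 0.982  0.19  -0.023] z [ 0.19  -0.982 -0.   ] F [ 1.2 -0.  -0.3] open 1.0 j [-0.36  0.61 -0.1   1.94  0.09  0.62 -1.89]
n 1 D [-0.0026  0.0088 -0.    ] twist -0.6
[0.0, -0.04, -0.36] tw -0.07
```

View pics/w11.png

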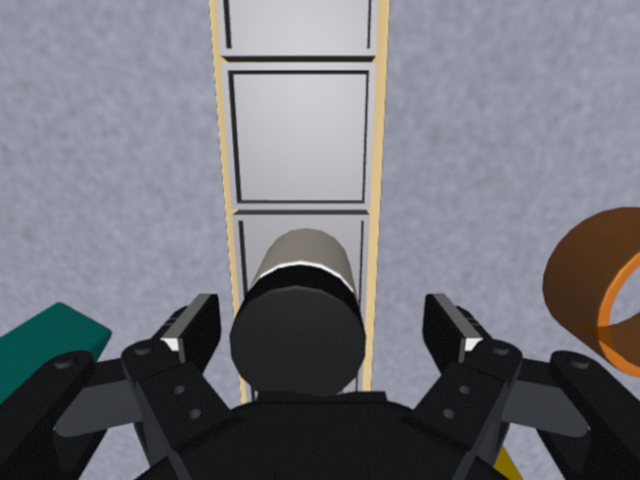

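Call:
drive_tool([
  {"grip": 0, "x": 0, "y": -0.08, "z": -0.34, "twist": -0.05},
  {"grip": 0, "x": 0, "y": 0, "z": 0, "twist": 0},
  {"grip": 0, "x": 0, "y": 0, "z": 0, "twist": 0},
])

```text
clock: 26.35
tool_pos: [0.5141, 0.1907, 0.065]
tool_rot: [0.542, 0.443, 0.551, -0.453]
contact_force: [0.7, 0.1, 0.5]
opening: 0.997
```

```bash
python3 -c "
from h import *
plan([.5135,.1904,.062],101.5)
"
```

```text
t 26.35 p [0.5141 0.1907 0.065 ] xdir [-0.019 -0.003 -1.   ] jaw 101.3 y [ 0.98   0.196 -0.019] z [ 0.196 -0.981 -0.001] F [0.7 0.1 0.5] open 0.997 j [-0.37  0.6  -0.1   1.94  0.08  0.62 -1.9 ]
n 1 D [-0.0006 -0.0003 -0.003 ] twist -0.2
[0.12, -0.02, 0.01] tw -0.02
```

Call:
drive_tool([
  {"grip": 255, "x": 0.15, "y": 0, "z": 0, "twist": 0},
  {"grip": 255, "x": 0, "y": 0, "z": 0, "twist": 0},
  {"grip": 255, "x": 0, "y": 0, "z": 0, "twist": 0},
  {"grip": 255, "x": 0, "y": 0, "z": 0, "twist": 0},
  {"grip": 255, "x": 0, "y": 0, "z": 0, "twist": 0},
  {"grip": 255, "x": 0, "y": 0, "z": 0, "twist": 0},
  {"grip": 255, "x": 0, "y": 0, "z": 0, "twist": 0},
], newtons=50)

```text
clock: 27.05
tool_pos: [0.5149, 0.1912, 0.0627]
tool_rot: [0.543, 0.444, 0.551, -0.452]
contact_force: [-0.1, -0.0, 1.3]
opening: 0.573
```

```bash
python3 -c "
from h import *
st()
from station import capture
c=capture('wrist');cv2.imwrite('pics/w12.png',c['frame'][:,:,::-1])
"
```

```text
t 27.05 p [0.5149 0.1912 0.0627] xdir [-0.016 -0.002 -1.   ] jaw 101.3 y [ 0.98   0.197 -0.016] z [ 0.197 -0.98  -0.002] F [-0.1 -0.   1.3] open 0.573 j [-0.37  0.61 -0.1   1.94  0.09  0.61 -1.9 ]
```

View pics/w12.png

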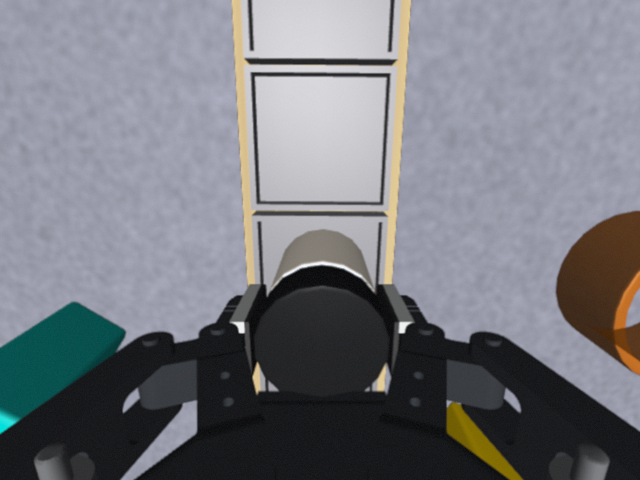

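Call:
drive_tool([
  {"grip": 255, "x": -0.5, "y": 0, "z": 0, "twist": 0},
  {"grip": 255, "x": -0.9, "y": 0, "z": 0, "twist": 0},
  {"grip": 255, "x": -1, "y": 0, "z": 0, "twist": 0},
  {"grip": 255, "x": -1, "y": 0, "z": 0, "twist": 0},
  {"grip": 255, "x": -1, "y": 0, "z": 0, "twist": 0},
  {"grip": 255, "x": -0.9, "y": 0, "z": 0, "twist": 0},
  {"grip": 255, "x": -0.3, "y": 0, "z": 0, "twist": 0},
])

```text
clock: 27.8
tool_pos: [0.5156, 0.1903, 0.2106]
tool_rot: [0.542, 0.443, 0.551, -0.453]
contact_force: [1.1, 0.3, -2.6]
opening: 0.576
```

```bash
python3 -c "
from h import *
plan([.5694,-.1881,.20],81.3,n=16)
"
```

```text
t 27.8 p [0.5156 0.1903 0.2106] xdir [-0.019 -0.003 -1.   ] jaw 101.3 y [ 0.98   0.196 -0.02 ] z [ 0.197 -0.98  -0.001] F [ 1.1  0.3 -2.6] open 0.576 j [-0.36  0.42 -0.11  1.78  0.05  0.96 -1.86]
n 16 D [ 0.0538 -0.3784 -0.0106] twist 20.0
[0.03, -0.05, 0.95] tw 0.16
[0.03, -0.03, 0.96] tw 0.16
[0.03, -0.01, 0.96] tw 0.16
[0.03, 0.01, 0.96] tw 0.16
[0.03, 0.03, 0.96] tw 0.16
[0.03, 0.05, 0.95] tw 0.16
[0.03, 0.07, 0.95] tw 0.16
[0.03, 0.09, 0.95] tw 0.16
[0.03, 0.11, 0.95] tw 0.16
[0.03, 0.13, 0.95] tw 0.16
[0.03, 0.15, 0.94] tw 0.16
[0.03, 0.18, 0.94] tw 0.16
[0.03, 0.2, 0.94] tw 0.16
[0.03, 0.22, 0.93] tw 0.16
[0.03, 0.24, 0.93] tw 0.16
[0.03, 0.26, 0.92] tw 0.16
```

Call:
drive_tool([
  {"grip": 255, "x": 0, "y": 0, "z": 0.5, "twist": 0.1},
  {"grip": 255, "x": 0, "y": 0, "z": 0.95, "twist": 0.16},
  {"grip": 255, "x": 0, "y": 0, "z": 0.95, "twist": 0.16},
  {"grip": 255, "x": 0, "y": 0, "z": 0.95, "twist": 0.16},
  {"grip": 255, "x": 0, "y": 0.03, "z": 0.95, "twist": 0.16},
  {"grip": 255, "x": 0, "y": 0.05, "z": 0.95, "twist": 0.16},
  {"grip": 255, "x": 0, "y": 0.07, "z": 0.95, "twist": 0.16},
  {"grip": 255, "x": 0, "y": 0.1, "z": 0.95, "twist": 0.16},
  {"grip": 255, "x": 0, "y": 0.1, "z": 0.95, "twist": 0.16},
  {"grip": 255, "x": 0, "y": 0.13, "z": 0.95, "twist": 0.16},
  {"grip": 255, "x": 0, "y": 0.15, "z": 0.94, "twist": 0.16},
  {"grip": 255, "x": 0, "y": 0.18, "z": 0.94, "twist": 0.16},
  {"grip": 255, "x": 0, "y": 0.2, "z": 0.94, "twist": 0.16},
  {"grip": 255, "x": 0, "y": 0.2, "z": 0.94, "twist": 0.16},
  {"grip": 255, "x": 0, "y": 0.25, "z": 0.8, "twist": 0.1},
  {"grip": 255, "x": 0, "y": 0.2, "z": 0.5, "twist": 0.1},
  {"grip": 255, "x": 0, "y": 0.1, "z": 0.2, "twist": 0},
  {"grip": 255, "x": 0, "y": 0, "z": 0, "twist": 0},
  {"grip": 255, "x": 0, "y": 0, "z": 0, "twist": 0},
])

```text
clock: 29.7
tool_pos: [0.5552, -0.199, 0.192]
tool_rot: [-0.447, -0.524, -0.466, 0.555]
contact_force: [1.1, 0.8, -2.5]
opening: 0.576
```

```bash
python3 -c "
from h import *
plan([.5694,-.1881,.07],81.3,n=5)
"
```

```text
t 29.7 p [ 0.5552 -0.199   0.192 ] xdir [-0.051 -0.008 -0.999] jaw 80.5 y [ 0.985 -0.166 -0.049] z [-0.166 -0.986  0.016] F [ 1.1  0.8 -2.5] open 0.576 j [ 0.22  0.51  0.05  1.68 -0.01  1.   -1.47]
n 5 D [ 0.0142  0.0109 -0.122 ] twist -0.8
[0.97, 0.15, -0.12] tw -0.02
[0.97, 0.15, -0.12] tw -0.02
[0.97, 0.15, -0.12] tw -0.02
[0.97, 0.15, -0.12] tw -0.02
[0.97, 0.15, -0.12] tw -0.02
```

Call:
drive_tool([
  {"grip": 255, "x": 0.2, "y": 0.25, "z": -0.2, "twist": -0.1},
  {"grip": 255, "x": 0.6, "y": 0.3, "z": -0.2, "twist": 0},
  {"grip": 255, "x": 0.9, "y": 0.15, "z": 0, "twist": 0},
  {"grip": 255, "x": 0.9, "y": 0, "z": 0, "twist": 0},
  {"grip": 255, "x": 0.6, "y": 0, "z": 0, "twist": 0},
  {"grip": 255, "x": 0.2, "y": 0, "z": 0, "twist": 0},
  {"grip": 255, "x": 0, "y": 0, "z": 0, "twist": 0},
])

```text
clock: 30.4
tool_pos: [0.5742, -0.182, 0.0981]
tool_rot: [-0.453, -0.519, -0.475, 0.548]
contact_force: [0.3, -0.5, -1.3]
opening: 0.572
```

```bash
python3 -c "
from h import *
plan([.571,-.1881,.0527],81.3)
from station import capture
c=capture('wrist');cv2.imwrite('pics/w13.png',c['frame'][:,:,::-1])
"
```

```text
t 30.4 p [ 0.5742 -0.182   0.0981] xdir [-0.051 -0.003 -0.999] jaw 82.0 y [ 0.989 -0.139 -0.05 ] z [-0.139 -0.99   0.011] F [ 0.3 -0.5 -1.3] open 0.572 j [ 0.2   0.63  0.03  1.75 -0.01  0.81 -1.48]
n 2 D [-0.0032 -0.0061 -0.0454] twist 0.7
[0.91, -0.0, 0.12] tw 0.04
[0.91, -0.0, 0.12] tw 0.04
```

View pics/w13.png

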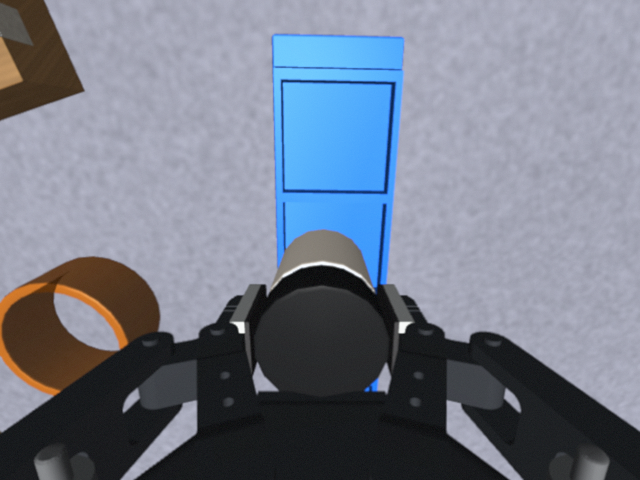

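Call:
drive_tool([
  {"grip": 255, "x": 0.1, "y": 0, "z": 0.22, "twist": 0.05},
  {"grip": 255, "x": 0.5, "y": 0, "z": 0, "twist": 0},
  {"grip": 255, "x": 0.5, "y": 0, "z": 0, "twist": 0},
  {"grip": 255, "x": 0.2, "y": 0, "z": 0, "twist": 0},
  {"grip": 255, "x": 0, "y": 0, "z": 0, "twist": 0},
])

```text
clock: 30.95
tool_pos: [0.5733, -0.1884, 0.0652]
tool_rot: [-0.452, -0.522, -0.471, 0.549]
contact_force: [0.5, -0.2, -1.7]
opening: 0.575
```

```bash
python3 -c "
from h import *
plan([.571,-.1881,.0527],81.3)
"
```

```text
t 30.95 p [ 0.5733 -0.1884  0.0652] xdir [-0.046 -0.004 -0.999] jaw 81.6 y [ 0.988 -0.147 -0.045] z [-0.146 -0.989  0.011] F [ 0.5 -0.2 -1.7] open 0.575 j [ 0.21  0.67  0.03  1.77 -0.01  0.74 -1.48]
n 1 D [-0.0023  0.0003 -0.0125] twist 0.3
[0.5, -0.07, -0.0] tw 0.03
```

Call:
drive_tool([
  {"grip": 255, "x": 0.25, "y": -0.07, "z": 0, "twist": 0},
  {"grip": 255, "x": 0.15, "y": 0, "z": 0, "twist": 0},
  {"grip": 255, "x": 0.05, "y": 0, "z": 0, "twist": 0},
])

```text
clock: 31.25
tool_pos: [0.571, -0.1882, 0.0534]
tool_rot: [-0.452, -0.522, -0.471, 0.549]
contact_force: [0.4, -0.5, -1.3]
opening: 0.572
```

Call:
drive_tool([
  {"grip": 255, "x": 0.05, "y": 0, "z": 0, "twist": 0},
])

```text
clock: 31.35
tool_pos: [0.5711, -0.1883, 0.053]
tool_rot: [-0.452, -0.522, -0.471, 0.549]
contact_force: [-6.1, 2.3, 22.0]
opening: 0.575
```

Call:
drive_tool([
  {"grip": 0, "x": 0, "y": 0, "z": 0, "twist": 0},
  {"grip": 0, "x": 0, "y": 0, "z": 0, "twist": 0},
  {"grip": 0, "x": 0, "y": 0, "z": 0, "twist": 0},
  {"grip": 0, "x": 0, "y": 0, "z": 0, "twist": 0},
  {"grip": 0, "x": 0, "y": 0, "z": 0, "twist": 0},
  {"grip": 0, "x": 0, "y": 0, "z": 0, "twist": 0},
])

```text
clock: 31.95
tool_pos: [0.5722, -0.1886, 0.0542]
tool_rot: [-0.453, -0.523, -0.47, 0.548]
contact_force: [0.0, 0.5, 0.2]
opening: 1.002
```

```bash
python3 -c "
from h import *
st()
from station import capture
c=capture('wrist');cv2.imwrite('pics/w14.png',c['frame'][:,:,::-1])
"
```

```text
t 31.95 p [ 0.5722 -0.1886  0.0542] xdir [-0.043 -0.005 -0.999] jaw 81.6 y [ 0.988 -0.147 -0.042] z [-0.147 -0.989  0.012] F [0.  0.5 0.2] open 1.002 j [ 0.21  0.69  0.03  1.79 -0.01  0.71 -1.48]
```

View pics/w14.png

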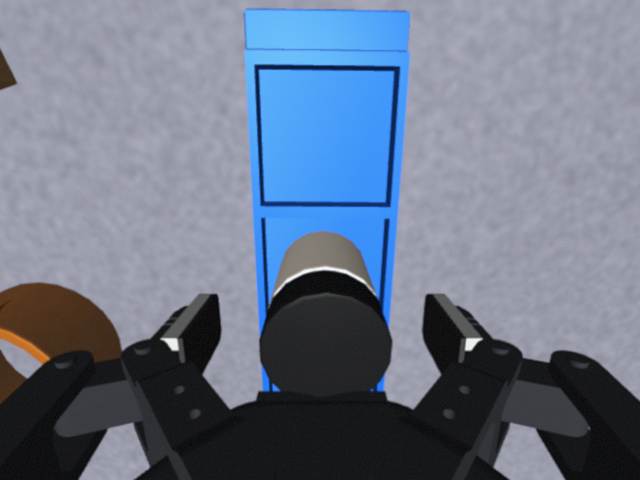

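Jar is in the third well. Last, the square bottle.

Call:
drive_tool([
  {"grip": 0, "x": -0.5, "y": 0, "z": 0, "twist": 0},
  {"grip": 0, "x": -0.9, "y": 0, "z": 0, "twist": 0},
  {"grip": 0, "x": -1, "y": 0, "z": 0, "twist": 0},
  {"grip": 0, "x": -1, "y": 0, "z": 0, "twist": 0},
  {"grip": 0, "x": -1, "y": 0, "z": 0, "twist": 0},
  {"grip": 0, "x": -1, "y": 0, "z": 0, "twist": 0},
  {"grip": 0, "x": -0.5, "y": 0, "z": 0, "twist": 0},
])

```text
clock: 32.7
tool_pos: [0.5777, -0.1875, 0.2104]
tool_rot: [-0.452, -0.522, -0.471, 0.549]
contact_force: [0.3, -0.1, -0.0]
opening: 0.998
```

```bash
python3 -c "
from h import *
plan([.4425,.177,.20],103,n=16)
"
```

```text
t 32.7 p [ 0.5777 -0.1875  0.2104] xdir [-0.045 -0.005 -0.999] jaw 81.6 y [ 0.988 -0.147 -0.044] z [-0.147 -0.989  0.011] F [ 0.3 -0.1 -0. ] open 0.998 j [ 0.2   0.51  0.05  1.62 -0.01  1.05 -1.47]
n 16 D [-0.1352  0.3645 -0.0104] twist -21.4
[0.04, -0.47, -0.85] tw -0.17
[0.04, -0.45, -0.86] tw -0.17
[0.04, -0.43, -0.87] tw -0.17
[0.04, -0.41, -0.88] tw -0.17
[0.04, -0.39, -0.89] tw -0.17
[0.04, -0.36, -0.9] tw -0.17
[0.04, -0.34, -0.91] tw -0.17
[0.04, -0.32, -0.92] tw -0.17
[0.04, -0.3, -0.92] tw -0.17
[0.04, -0.28, -0.93] tw -0.17
[0.04, -0.26, -0.94] tw -0.17
[0.04, -0.23, -0.94] tw -0.17
[0.04, -0.21, -0.95] tw -0.17
[0.04, -0.19, -0.95] tw -0.17
[0.04, -0.17, -0.96] tw -0.17
[0.04, -0.15, -0.96] tw -0.17
```

Call:
drive_tool([
  {"grip": 0, "x": 0, "y": -0.25, "z": -0.45, "twist": -0.1},
  {"grip": 0, "x": 0, "y": -0.45, "z": -0.86, "twist": -0.17},
  {"grip": 0, "x": 0, "y": -0.43, "z": -0.87, "twist": -0.17},
  {"grip": 0, "x": 0, "y": -0.4, "z": -0.88, "twist": -0.17},
  {"grip": 0, "x": 0, "y": -0.38, "z": -0.89, "twist": -0.17},
  {"grip": 0, "x": 0, "y": -0.36, "z": -0.9, "twist": -0.17},
  {"grip": 0, "x": 0, "y": -0.34, "z": -0.91, "twist": -0.17},
  {"grip": 0, "x": 0, "y": -0.32, "z": -0.92, "twist": -0.17},
  {"grip": 0, "x": 0, "y": -0.3, "z": -0.92, "twist": -0.17},
  {"grip": 0, "x": 0, "y": -0.28, "z": -0.93, "twist": -0.17},
  {"grip": 0, "x": 0, "y": -0.26, "z": -0.94, "twist": -0.17},
  {"grip": 0, "x": 0, "y": -0.23, "z": -0.94, "twist": -0.17},
  {"grip": 0, "x": 0, "y": -0.2, "z": -0.94, "twist": -0.17},
  {"grip": 0, "x": 0, "y": -0.2, "z": -0.94, "twist": -0.17},
  {"grip": 0, "x": 0, "y": -0.15, "z": -0.8, "twist": -0.15},
  {"grip": 0, "x": 0, "y": -0.1, "z": -0.4, "twist": -0.1},
  {"grip": 0, "x": 0, "y": 0, "z": -0.1, "twist": 0},
  {"grip": 0, "x": 0, "y": 0, "z": 0, "twist": 0},
])

```text
clock: 34.5
tool_pos: [0.429, 0.1723, 0.2131]
tool_rot: [0.544, 0.422, 0.57, -0.448]
contact_force: [-0.1, -0.3, -1.2]
opening: 1.004
```

```bash
python3 -c "
from h import *
plan([.4425,.177,.072],103)
from station import capture
import pickle
c=capture('wrist');cv2.imwrite('pics/w15.png',c['frame'][:,:,::-1]);pickle.dump(c,open('w15.pkl','wb'))
"
```

```text
t 34.5 p [0.429  0.1723 0.2131] xdir [-0.052 -0.006 -0.999] jaw 104.0 y [ 0.969  0.243 -0.052] z [ 0.243 -0.97  -0.007] F [-0.1 -0.3 -1.2] open 1.004 j [-0.35  0.31 -0.16  1.96  0.04  0.93 -1.85]
n 6 D [ 0.0135  0.0047 -0.1411] twist 1.0
[0.93, 0.14, -0.0] tw 0.02
[0.93, 0.14, -0.0] tw 0.02
[0.93, 0.14, -0.0] tw 0.02
[0.93, 0.14, -0.0] tw 0.02
[0.93, 0.14, -0.0] tw 0.02
[0.93, 0.14, -0.0] tw 0.02
```

View pics/w15.png

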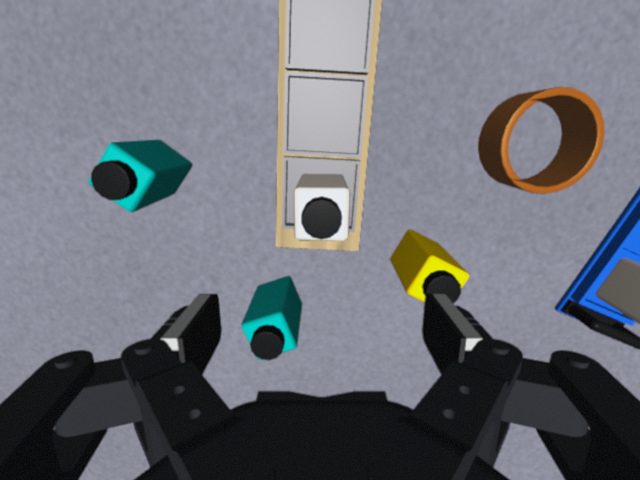

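```bash
python3 -c "
from h import *
import pickle
c=pickle.load(open('w15.pkl','rb'))
print('sq',plane(c,(322,217.5),.117),'yel',plane(c,(440,287),.099),'teal',plane(c,(266,342),.099))
p=plane(c,[(295,188),(349,188),(347,240),(296,241)],.104);print(p);e=np.roll(p,-1,0)-p;print(np.degrees(np.arctan2(e[:,1],e[:,0])))
"
```

```text
sq [[0.44229386 0.17639394 0.117     ]] yel [[0.40456657 0.06713373 0.099     ]] teal [[0.31730146 0.19559378 0.099     ]]
[[0.45579965 0.20023085 0.104     ]
 [0.46543079 0.16191828 0.104     ]
 [0.42650296 0.15271803 0.104     ]
 [0.41611354 0.19053254 0.104     ]]
[ -75.88919006 -166.70264165  105.36277616   13.73253474]
```

Call:
drive_tool([
  {"grip": 0, "x": 0.4, "y": 0.3, "z": 0, "twist": 0},
  {"grip": 0, "x": 0.9, "y": 0.3, "z": 0, "twist": 0},
  {"grip": 0, "x": 0.9, "y": 0.2, "z": 0, "twist": 0},
  {"grip": 0, "x": 0.9, "y": 0, "z": 0, "twist": 0},
  {"grip": 0, "x": 0.9, "y": 0, "z": 0, "twist": 0},
  {"grip": 0, "x": 0.9, "y": 0, "z": 0, "twist": 0},
  {"grip": 0, "x": 0.3, "y": 0, "z": 0, "twist": 0},
  {"grip": 0, "x": 0, "y": 0, "z": 0, "twist": 0},
])

```text
clock: 35.35
tool_pos: [0.4488, 0.1691, 0.0734]
tool_rot: [0.542, 0.426, 0.566, -0.452]
contact_force: [0.8, 0.3, 0.2]
opening: 0.998
```

```bash
python3 -c "
from h import *
plan([.4423,.1764,.072],103.7)
from station import capture
c=capture('wrist');cv2.imwrite('pics/w16.png',c['frame'][:,:,::-1])
"
```

```text
t 35.35 p [0.4488 0.1691 0.0734] xdir [-0.05  -0.008 -0.999] jaw 103.2 y [ 0.972  0.229 -0.05 ] z [ 0.229 -0.973 -0.004] F [0.8 0.3 0.2] open 0.998 j [-0.36  0.53 -0.13  2.08  0.09  0.58 -1.89]
n 1 D [-0.0065  0.0073 -0.0014] twist -0.5
[0.07, -0.18, -0.34] tw -0.06
```

View pics/w16.png

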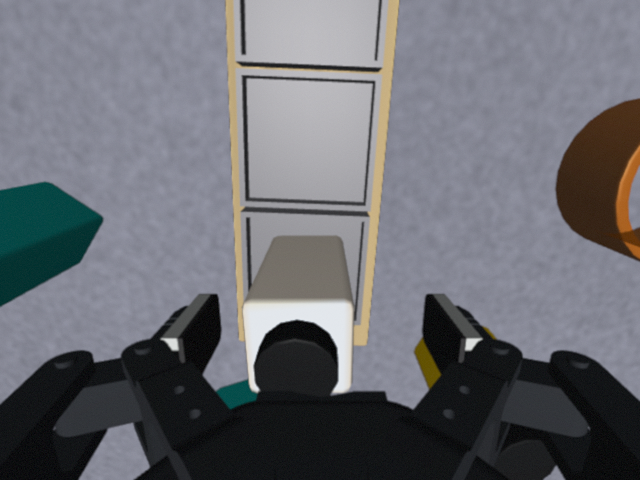

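Call:
drive_tool([
  {"grip": 0, "x": 0, "y": -0.18, "z": -0.34, "twist": -0.06},
  {"grip": 0, "x": 0, "y": 0, "z": 0, "twist": 0},
  {"grip": 0, "x": 0, "y": 0, "z": 0, "twist": 0},
])

```text
clock: 35.7
tool_pos: [0.4437, 0.1774, 0.0762]
tool_rot: [0.545, 0.425, 0.567, -0.448]
contact_force: [0.3, 0.1, 0.4]
opening: 1.003
```

```bash
python3 -c "
from h import *
plan([.4423,.1764,.072],103.7)
"
```

```text
t 35.7 p [0.4437 0.1774 0.0762] xdir [-0.046 -0.006 -0.999] jaw 103.7 y [ 0.97   0.237 -0.046] z [ 0.237 -0.972 -0.005] F [0.3 0.1 0.4] open 1.003 j [-0.38  0.53 -0.13  2.08  0.09  0.58 -1.9 ]
n 1 D [-0.0014 -0.001  -0.0042] twist 0.0
[0.17, -0.06, 0.03] tw 0.0
```

Call:
drive_tool([
  {"grip": 255, "x": 0.2, "y": -0.06, "z": 0.02, "twist": 0},
  {"grip": 255, "x": 0, "y": 0, "z": 0, "twist": 0},
  {"grip": 255, "x": 0, "y": 0, "z": 0, "twist": 0},
  {"grip": 255, "x": 0, "y": 0, "z": 0, "twist": 0},
  {"grip": 255, "x": 0, "y": 0, "z": 0, "twist": 0},
  {"grip": 255, "x": 0, "y": 0, "z": 0, "twist": 0},
  {"grip": 255, "x": 0, "y": 0, "z": 0, "twist": 0},
  {"grip": 255, "x": 0, "y": 0, "z": 0, "twist": 0},
], newtons=50)

```text
clock: 36.5
tool_pos: [0.4428, 0.1769, 0.0722]
tool_rot: [0.545, 0.426, 0.567, -0.448]
contact_force: [-1.3, -0.1, 0.8]
opening: 0.486
```

```bash
python3 -c "
from h import *
st()
"
```

```text
t 36.5 p [0.4428 0.1769 0.0722] xdir [-0.043 -0.005 -0.999] jaw 103.7 y [ 0.971  0.237 -0.043] z [ 0.237 -0.971 -0.005] F [-1.3 -0.1  0.8] open 0.486 j [-0.38  0.53 -0.13  2.09  0.09  0.57 -1.9 ]
```

Call:
drive_tool([
  {"grip": 255, "x": -0.5, "y": 0, "z": 0, "twist": 0},
  {"grip": 255, "x": -0.9, "y": 0, "z": 0, "twist": 0},
  {"grip": 255, "x": -1, "y": 0, "z": 0, "twist": 0},
  {"grip": 255, "x": -1, "y": 0, "z": 0, "twist": 0},
  {"grip": 255, "x": -1, "y": 0, "z": 0, "twist": 0},
  {"grip": 255, "x": -0.9, "y": 0, "z": 0, "twist": 0},
  {"grip": 255, "x": -0.3, "y": 0, "z": 0, "twist": 0},
])

```text
clock: 37.2
tool_pos: [0.447, 0.1764, 0.2145]
tool_rot: [0.544, 0.423, 0.568, -0.45]
contact_force: [-0.1, -0.2, -1.2]
opening: 0.482
```

```bash
python3 -c "
from h import *
plan([.6406,-.199,.21],81.3,n=18)
"
```

```text
t 37.2 p [0.447  0.1764 0.2145] xdir [-0.05  -0.009 -0.999] jaw 103.7 y [ 0.97   0.237 -0.051] z [ 0.237 -0.971 -0.004] F [-0.1 -0.2 -1.2] open 0.482 j [-0.35  0.34 -0.15  1.91  0.04  0.94 -1.85]
n 18 D [ 0.1936 -0.3754 -0.0045] twist 22.4
[-0.0, 0.22, 0.91] tw 0.16
[-0.0, 0.24, 0.91] tw 0.16
[-0.0, 0.26, 0.9] tw 0.16
[-0.0, 0.28, 0.9] tw 0.16
[-0.0, 0.3, 0.89] tw 0.16
[-0.0, 0.32, 0.88] tw 0.16
[-0.0, 0.34, 0.88] tw 0.16
[-0.0, 0.36, 0.87] tw 0.16
[-0.0, 0.37, 0.86] tw 0.16
[-0.0, 0.39, 0.85] tw 0.16
[-0.0, 0.41, 0.84] tw 0.16
[-0.0, 0.43, 0.83] tw 0.16
[-0.0, 0.45, 0.82] tw 0.16
[-0.0, 0.47, 0.81] tw 0.16
[-0.0, 0.48, 0.8] tw 0.16
[-0.0, 0.5, 0.79] tw 0.16
[-0.0, 0.52, 0.78] tw 0.16
[-0.0, 0.53, 0.77] tw 0.16
```

Call:
drive_tool([
  {"grip": 255, "x": 0, "y": 0.1, "z": 0.5, "twist": 0.1},
  {"grip": 255, "x": 0, "y": 0.24, "z": 0.91, "twist": 0.16},
  {"grip": 255, "x": 0, "y": 0.26, "z": 0.9, "twist": 0.16},
  {"grip": 255, "x": 0, "y": 0.28, "z": 0.9, "twist": 0.16},
  {"grip": 255, "x": 0, "y": 0.3, "z": 0.89, "twist": 0.16},
  {"grip": 255, "x": 0, "y": 0.32, "z": 0.88, "twist": 0.16},
  {"grip": 255, "x": 0, "y": 0.34, "z": 0.88, "twist": 0.16},
  {"grip": 255, "x": 0, "y": 0.36, "z": 0.87, "twist": 0.16},
  {"grip": 255, "x": 0, "y": 0.37, "z": 0.86, "twist": 0.16},
  {"grip": 255, "x": 0, "y": 0.39, "z": 0.85, "twist": 0.16},
  {"grip": 255, "x": 0, "y": 0.41, "z": 0.84, "twist": 0.16},
  {"grip": 255, "x": 0, "y": 0.43, "z": 0.83, "twist": 0.16},
  {"grip": 255, "x": 0, "y": 0.45, "z": 0.82, "twist": 0.16},
  {"grip": 255, "x": 0, "y": 0.47, "z": 0.81, "twist": 0.16},
  {"grip": 255, "x": 0, "y": 0.48, "z": 0.8, "twist": 0.16},
  {"grip": 255, "x": 0, "y": 0.5, "z": 0.79, "twist": 0.16},
  {"grip": 255, "x": 0, "y": 0.4, "z": 0.6, "twist": 0.1},
  {"grip": 255, "x": 0, "y": 0.2, "z": 0.35, "twist": 0},
  {"grip": 255, "x": 0, "y": 0, "z": 0, "twist": 0},
])

```text
clock: 39.1
tool_pos: [0.615, -0.2105, 0.1761]
tool_rot: [-0.443, -0.508, -0.475, 0.566]
contact_force: [-0.2, 0.1, -2.1]
opening: 0.485
```

```bash
python3 -c "
from h import *
plan([.6406,-.199,.08],81.3,n=6)
"
```

```text
t 39.1 p [ 0.615  -0.2105  0.1761] xdir [-0.091 -0.018 -0.996] jaw 81.1 y [ 0.984 -0.157 -0.088] z [-0.155 -0.987  0.032] F [-0.2  0.1 -2.1] open 0.485 j [ 0.21  0.63  0.05  1.5   0.01  1.1  -1.48]
n 6 D [ 0.0256  0.0115 -0.0961] twist -0.2
[0.62, 0.21, -0.12] tw -0.0
[0.62, 0.21, -0.12] tw -0.0
[0.62, 0.21, -0.12] tw -0.0
[0.62, 0.21, -0.12] tw -0.0
[0.62, 0.21, -0.12] tw -0.0
[0.62, 0.21, -0.12] tw -0.0
```

Call:
drive_tool([
  {"grip": 255, "x": -0.05, "y": 0.4, "z": -0.2, "twist": 0},
  {"grip": 255, "x": 0.2, "y": 0.5, "z": -0.1, "twist": 0},
  {"grip": 255, "x": 0.5, "y": 0.2, "z": 0, "twist": 0},
  {"grip": 255, "x": 0.6, "y": 0, "z": 0, "twist": 0},
  {"grip": 255, "x": 0.4, "y": 0, "z": 0, "twist": 0},
  {"grip": 255, "x": 0, "y": 0, "z": 0, "twist": 0},
  {"grip": 255, "x": 0, "y": 0, "z": 0, "twist": 0},
])

```text
clock: 39.8
tool_pos: [0.6418, -0.2019, 0.1262]
tool_rot: [-0.443, -0.507, -0.478, 0.564]
contact_force: [0.1, -0.5, -2.0]
opening: 0.483
```

```bash
python3 -c "
from h import *
plan([.643,-.1985,.0622],81.3)
from station import capture
c=capture('wrist');cv2.imwrite('pics/w17.png',c['frame'][:,:,::-1])
"
```

```text
t 39.8 p [ 0.6418 -0.2019  0.1262] xdir [-0.094 -0.015 -0.995] jaw 81.5 y [ 0.984 -0.15  -0.091] z [-0.148 -0.989  0.029] F [ 0.1 -0.5 -2. ] open 0.483 j [ 0.19  0.71  0.04  1.48  0.01  1.04 -1.5 ]
n 3 D [ 0.0012  0.0034 -0.064 ] twist 0.2
[0.85, 0.09, -0.07] tw 0.01
[0.85, 0.09, -0.07] tw 0.01
[0.85, 0.09, -0.07] tw 0.01
```

View pics/w17.png

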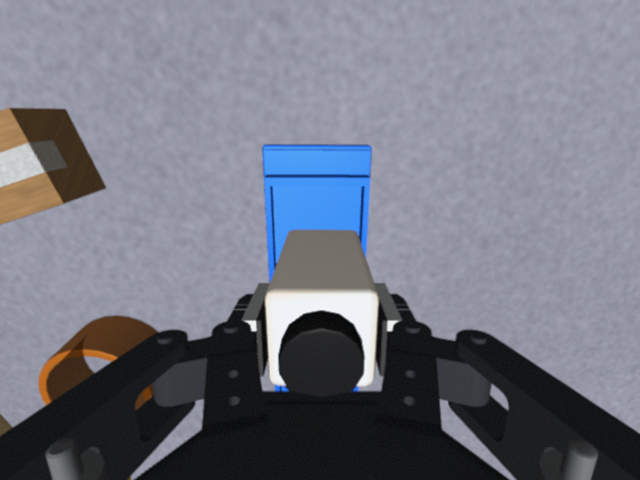

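Call:
drive_tool([
  {"grip": 255, "x": 0.4, "y": 0.1, "z": -0.1, "twist": 0},
  {"grip": 255, "x": 0.7, "y": 0.1, "z": 0, "twist": 0},
  {"grip": 255, "x": 0.6, "y": 0, "z": 0, "twist": 0},
  {"grip": 255, "x": 0.2, "y": 0, "z": 0, "twist": 0},
  {"grip": 255, "x": 0, "y": 0, "z": 0, "twist": 0},
])

```text
clock: 40.35
tool_pos: [0.6447, -0.2005, 0.078]
tool_rot: [-0.444, -0.508, -0.477, 0.563]
contact_force: [-0.3, -0.2, -1.3]
opening: 0.481
```

```bash
python3 -c "
from h import *
plan([.643,-.1985,.0622],81.3)
"
```

```text
t 40.35 p [ 0.6447 -0.2005  0.078 ] xdir [-0.089 -0.015 -0.996] jaw 81.5 y [ 0.985 -0.15  -0.086] z [-0.148 -0.989  0.029] F [-0.3 -0.2 -1.3] open 0.481 j [ 0.19  0.76  0.04  1.52  0.01  0.95 -1.5 ]
n 1 D [-0.0017  0.002  -0.0158] twist 0.2
[0.64, -0.02, -0.09] tw 0.02
```

Call:
drive_tool([
  {"grip": 255, "x": 0.25, "y": 0, "z": -0.05, "twist": 0},
  {"grip": 255, "x": 0.2, "y": 0, "z": 0, "twist": 0},
  {"grip": 255, "x": 0.05, "y": 0, "z": 0, "twist": 0},
])

```text
clock: 40.65
tool_pos: [0.6447, -0.1995, 0.0662]
tool_rot: [-0.445, -0.509, -0.476, 0.563]
contact_force: [-0.2, 0.5, -1.1]
opening: 0.482
```

Call:
drive_tool([
  {"grip": 255, "x": 0.07, "y": 0, "z": 0, "twist": 0},
  {"grip": 255, "x": 0.04, "y": 0, "z": 0, "twist": 0},
])

```text
clock: 40.85
tool_pos: [0.6448, -0.1997, 0.0637]
tool_rot: [-0.445, -0.509, -0.476, 0.562]
contact_force: [0.2, -0.2, -1.1]
opening: 0.485
```

Call:
drive_tool([
  {"grip": 255, "x": 0.05, "y": 0, "z": 0, "twist": 0},
])

```text
clock: 40.95
tool_pos: [0.6448, -0.1997, 0.0633]
tool_rot: [-0.445, -0.509, -0.476, 0.562]
contact_force: [-4.3, 1.1, 14.3]
opening: 0.483
```

Call:
drive_tool([
  {"grip": 0, "x": 0, "y": 0, "z": 0, "twist": 0},
  {"grip": 0, "x": 0, "y": 0, "z": 0, "twist": 0},
  {"grip": 0, "x": 0, "y": 0, "z": 0, "twist": 0},
  {"grip": 0, "x": 0, "y": 0, "z": 0, "twist": 0},
  {"grip": 0, "x": 0, "y": 0, "z": 0, "twist": 0},
  {"grip": 0, "x": 0, "y": 0, "z": 0, "twist": 0},
])

```text
clock: 41.55
tool_pos: [0.6456, -0.2002, 0.0643]
tool_rot: [-0.446, -0.509, -0.475, 0.562]
contact_force: [-0.1, 0.2, 1.0]
opening: 1.0
```

Call:
drive_tool([
  {"grip": 0, "x": -0.4, "y": 0, "z": 0, "twist": 0},
  {"grip": 0, "x": -0.8, "y": 0, "z": 0, "twist": 0},
  {"grip": 0, "x": -1, "y": 0, "z": 0, "twist": 0},
  {"grip": 0, "x": -1, "y": 0, "z": 0, "twist": 0},
  {"grip": 0, "x": -1, "y": 0, "z": 0, "twist": 0},
  {"grip": 0, "x": -1, "y": 0, "z": 0, "twist": 0},
  {"grip": 0, "x": -0.6, "y": 0, "z": 0, "twist": 0},
  {"grip": 0, "x": 0, "y": 0, "z": 0.8, "twist": 0},
  {"grip": 0, "x": 0, "y": 0, "z": 0.9, "twist": 0},
  {"grip": 0, "x": 0, "y": 0, "z": 0.9, "twist": 0},
  {"grip": 0, "x": 0, "y": 0, "z": 0.9, "twist": 0},
  {"grip": 0, "x": 0, "y": 0, "z": 0.9, "twist": 0},
  {"grip": 0, "x": 0, "y": 0, "z": 0.9, "twist": 0},
  {"grip": 0, "x": 0, "y": 0, "z": 0.5, "twist": 0},
  {"grip": 0, "x": 0, "y": 0, "z": 0, "twist": 0},
])

```text
clock: 43.05
tool_pos: [0.6328, -0.3517, 0.2246]
tool_rot: [-0.446, -0.509, -0.474, 0.563]
contact_force: [-0.5, 0.1, 1.3]
opening: 1.002
```

```bash
python3 -c "
from h import *
st()
from station import capture
c=capture('scene');cv2.imwrite('pics/fs.png',c['frame'][:,:,::-1])
c=capture('top');cv2.imwrite('pics/ft.png',c['frame'][:,:,::-1])
cv2.imwrite('pics/ftz.png',cv2.resize(c['frame'][120:330,420:500,::-1],None,fx=2.85,fy=2.85,interpolation=2))
"
```

```text
t 43.05 p [ 0.6328 -0.3517  0.2246] xdir [-0.084 -0.019 -0.996] jaw 81.4 y [ 0.985 -0.152 -0.08 ] z [-0.15  -0.988  0.032] F [-0.5  0.1  1.3] open 1.002 j [ 0.39  0.7   0.06  1.22  0.01  1.29 -1.29]
```

View pics/fs.png

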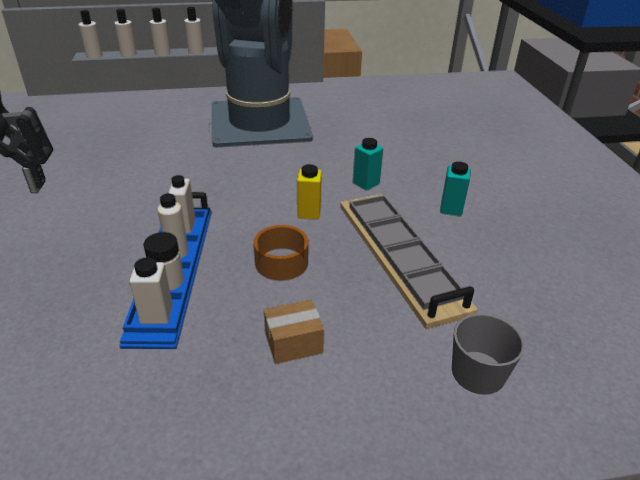

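View pics/ft.png

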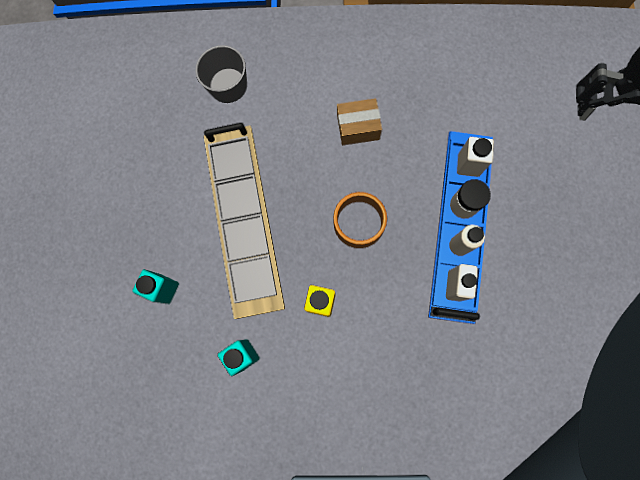

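View pics/ftz.png

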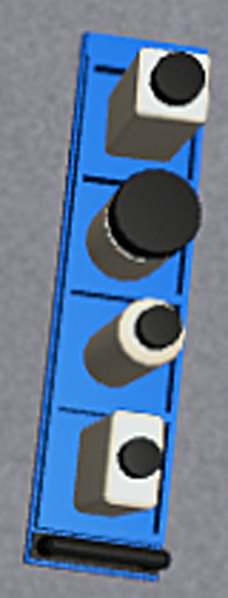

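All four stand in the wells in order, and the bystanders haven't moved. One numeric check, then I'll hand in.

Run:
```python
from h import *;import pickle
T=pickle.load(open("c0.pkl","rb"))["top"]
a=np.radians(-8.73);X=np.array([np.cos(a),np.sin(a)]);Y=np.array([-X[1],X[0]])
for n,p,z,w in(("flask",(139,457),.112,-108),("slim",(158,326),.120,-36),("jar",(154,213),.088,36),("sq",(178,77),.107,108)):
    q=plane(T,(np.array(p)+.5)/2.85-.5+[420,120],z)[0][:2]-[.5338,-.1826]
    print(n,"offset mm in well",round(q@X*1000-w,1),round(q@Y*1000,1))
from station import job
print(job.close_job())
```

```text
flask offset mm in well -0.4 4.0
slim offset mm in well -2.6 2.6
jar offset mm in well -3.9 3.0
sq offset mm in well -1.2 0.6
the job is handed in; nothing more can be done
None
```

All four bottles are in the carrier, and I handed the job in at about 43 s of the 118 s. From the carrier's handle outward they stand flask, slim bottle, jar, square bottle, the same order as from the board's handle.

**Last checks:** the final scene and top pictures show all four upright in their own wells, with the trays empty. The tape roll, carton, and yellow and turquoise look-alikes appear unmoved, judged by eye. Taking each bottle as standing on its well floor, the cap centres came out within about 4 mm of the well centres. The gripper is clear of everything.

**Faults and disagreements:**
- **Flask set-down:** it pressed the well floor with a brief wrist-force peak of about 72 N, under the 120 N limit. I eased it up a millimetre or two, lowered it again and then let go. The other three touched down at about 31, 22 and 14 N.
- **Tool tilt:** the tool drifted up to about 5° off vertical, so the bottles leaned about 2–3° while carried and when set down.
- **Camera agreement:** my first cap positions from the scene view differed from the top view by up to 7 mm. I used the top and wrist views, which agreed to about 2–4 mm, apart from one rough wrist reading of the jar about 11 mm off, which I measured again.

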